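# Set up the lamp test board: tap holder to mark, lay lamp in, set and lock the supply

### The arm

A 6-joint arm with a two-finger parallel gripper is mounted at the origin on the work surface. World frame = base frame: x ahead of the robot, y to its left, z up, the work surface at z = 0. Lengths are in mm, angles in rad, forces in N, time in s.
With the tool pointing down it reaches from about 275 to 750 mm from the base axis. Payload 10.2 kg.
Tool frame: the origin (TCP) lies at the very end of the fingers, on their centre line; the grasp point (between the pads) lies 19 mm behind it (ctrl.tcp_to_grasp is the distance from the TCP to the grasp point, in mm); z points along the fingers, x is the direction in which the jaws open and shut, and the axes are right-handed (so a half turn about z gives the same grasp; the last joint's range is limited). The gripper opens to 85 mm and grips with 20 to 120 N. Pads are 22 mm wide; open, the fingers measure 114 mm over their backs; the gripper's body (76 mm by 85 mm) begins 54 mm behind the grasp point. The pads swing forward as they close: fully open they stand 13 mm farther back than shut.
Start: joints at [-1.356, 0.313, 1.498, -0, 1.331, -0.223], TCP at [222.561, -475.497, 231.294] pointing down, gripper open.
Joint ranges: [-2.94, 2.94], [-0.97, 2.17], [0.19, 2.56], [-1.23, 4.37], [0.02, 3.11], [-2.88, 2.88]. Speed limits (rad/s): [2.39, 2.39, 3.01, 3.14, 3.14, 3.14].

### API

Orientations are given as a unit quaternion [w, x, y, z].
In Python, from rig import monitor, vision, order, ctrl gives the robot as it stands. The module is installed in compiled form; this text tells all that it offers.
- The arm moves only by the shell command python3 -m pendant 'ROWS' [FORCE]. ROWS is JSON, a list that holds one entry, the list of rows, each a list of 5 numbers: the closure, from -1 (fully open) to 1 (shut), then the shift along the world's x, y, z in m, then the turn about the world's z in degrees. In form: [[[fingers, dx, dy, dz, spin], ...]]. A call has 1 to 20 rows; each row is the pose to reach, as a shift and turn from the pose commanded when the call began; what a row does not reach only later rows make up. A row lasts 1/10 s, in which the tool goes at most 50 mm and 8.59 degrees, less where a joint would pass 70% of its speed; a pose out of reach is approached as far as the arm can. A call with a gripper value outside its range is refused whole. The fingers move at their own pace and stop on an object; FORCE is the grip in N (left out, the last holds). Time passes only in rows, so rows that repeat a pose let the fingers close. It gives the time, the measured TCP pose, the force and the opening at its end, in the units of the state.
- monitor.sense(): the state, without advancing time (a new reading comes with each control period).
- vision.capture(name): name is "scene" or "top" or "wrist"; returns (picture, depth): 480x640x3 uint8, red, green, blue; 480x640 float32, mm along the optical axis (not along the pixel's ray), 0 where there is no reading.
- vision.camera_info(name): a dict with "fov_y" (degrees; the focal length in pixels is half the picture's height over the tangent of half this angle, whatever the lens; pixels are square), "cx", "cy" (the principal point, pixels), "R" (3x3) and "t" (3): a world point X has camera coordinates R X + t; the wrist camera has in their place "hand_eye" (4x4, takes a point from camera to tool coordinates, whose origin is the TCP and whose axes are the tool frame's). Camera axes: x right, y down, z forward; pixel columns grow to the right and rows downward; lengths in mm; the calibration is good to about 2 mm. A picture is of the moment at which its call begins: read the wrist's pose just before it. camera_info takes no time and is no camera call.
- order.finish_job(): hands the job in, once; it reports no verdict.
The state is a dict: "time_s": time; "joints": joint angles; "dq": joint speeds; "tau": joint torques, N m; "eef_pos": TCP position; "ee_rot": TCP orientation; "force": force on the tool from outside, world axes, zero at the start; "wrist_torque": the same for the moment, N m; "grip_width": opening from 0.0 (shut) to 1.0 (fully open).
Only numpy, scipy, OpenCV 4.12 (cv2) and the standard library are available. Lean on these libraries where they do the work, as an engineer would, in place of code of your own. Each camera call takes 0.05 s, during which the arm holds its last target.

### The job

Get the lamp test board ready, in this order. First nudge the stiff sliding lamp holder along its rail with small taps until its pointer lines up with the black line on the steel mark plate, without pushing it past; then lay the lamp bar, white side up, across the two holders and let go of it. Then turn the knob on the sloped front of the power supply until its pointer is at the thick mark, and pull the knob fully out to lock it; leave the other things on the counter where they are.

Things in the scene. Friction and masses are not known exactly. Their poses are not given: they have to be found in the camera images.
- board: Green lamp test board, 115 (x) x 340 (y) x 12 mm thick, fixed to the counter; origin on the counter under the middle of the rail; in x the board reaches from -55 to +60 mm of it. Above the origin runs an aluminium rail, 40 wide, top 24 mm above the counter, along the board's y axis, which is the direction in which the holder slides. On the rail stand two lamp holders: the fixed one at y = +110 mm and the sliding one on the -y side of it.
- fixed_seat (a point): Centre of the seat floor of the fixed white holder, 52 mm above the counter. The holder is an open-topped U, 22 mm long in the board's y; the slot between its walls is 34 mm wide in the board's x, open at both ends; the walls rise 14 mm above the floor and flare out above that to 24 mm above the floor.
- carriage (a joint): Travel of the sliding lamp holder along the board's +y, towards the fixed one (m): 0 to 0.16, starts at 0 to 0.02. Stiff: it takes about 7 N to move and stays where it is left.
- carriage_push (a point): Centre of the flat outer (-y) end face of the sliding holder, 39 mm above the counter: the face to tap, towards the board's +y. The face is of dark steel, 64 wide (board's x) and 26 mm tall, from 26 to 52 mm above the counter; the space outside it (-y) is free, with the rail top (24 mm) below it.
- carriage_pointer (a point): Tip of the thin white pointer (4 mm wide) sticking out of the sliding holder on the board's +x side; the sliding holder is a dark steel block, 64 (x) x 36 (y) mm, with the same white U seat on top.
- carriage_seat (a point): Centre of the seat floor of the sliding holder, 52 mm above the counter; a U just like that of the fixed holder.
- mark: Small steel plate, 17 x 20 x 10 mm, fixed on the board beside the rail on the +x side, with one black line across it. Origin on the line, at the plate's edge nearest the rail, underside; its axes are parallel to the board's. The pointer is at the mark when both have the same place along the board's y. At the start the sliding holder is always on the -y side of it, 55 to 115 mm away; at the mark the two seats are 95 to 135 mm apart, centre to centre.
- lamp: Rigid lamp bar lying loose on the counter in front of the board: 190 long (its y) x 28 wide (its x) x 30 mm high, aluminium below, white diffuser on top, grey end caps; about 0.16 kg. Origin at the centre of its underside, z up.
- supply: Grey wedge-shaped power supply, fixed, 150 (x) x 160 (y) mm, 45 mm high at its front (-x) and 115 mm at its back; origin at the centre of its underside. Its sloped front looks towards its -x and up; the slope's normal leans 25 degrees from vertical towards the supply's -x.
- knob_turn (a joint): Turn of the knob (rad), growing clockwise as one looks at the sloped front; 0 to 2.0, starts at 0 to 0.5. At 0 the white pointer line stands 0.65 rad to the left (+y) of straight up the slope; the thick black mark on the dial is at 1.30, that is 0.65 rad to the right. It takes about 0.06 N m and stays where it is left.
- knob_pull (a joint): How far the knob is pulled out along the slope's normal (m): 0 (in) to 0.014 (fully out, locked). It takes about 5 N and stays where it is left.
- knob_grip (a point): On the knob's axis, 30 mm out from the slope (more when pulled). The black knob is a disc of 62 mm diameter, 7 mm thick, with a bar grip across it: 60 long, 16 wide, its top 38 mm out from the slope. This point's x axis runs along the bar to its pointer end, z outward along the slope's normal. Grip the bar across its 16 mm with the tool along the normal.
- spool: Empty white spool, 96 mm diameter, 22 mm high, lying flat behind the board; origin at the centre of its underside; not to be moved.
- holder: Loose porcelain bulb holder, 64 mm diameter, 36 mm high, behind the board; origin under its centre; not to be moved.
- bulb: Small spot bulb standing face down, 50 mm diameter, 53 mm high, left of the lamp bar; origin under its centre; not to be moved.
- tub: Grey open tub, 70 x 80 x 35 mm, right of the lamp bar; origin under its centre; not to be moved.
- driver: Screwdriver, 180 mm long, lying in front of the supply; origin on its axis, along its length; not to be moved.
- carton: Small cardboard box, 80 x 100 x 60 mm, at the far edge; origin under its centre; not to be moved.
Things that resemble listed ones, but are neither listed nor needed, are in the scene too. Several things have the shape of the supply; the one meant has the colours described above. Leave any blue look-alike of the lamp alone.

How it is judged (in metres and radians):
On the way, in this order (a step that is already met when the one before it is completed fails the run):
1. the sliding holder's pointer is at the mark, to 4 mm (y of carriage_pointer in the frame of mark between -0.004 and 0.004 m), for 0.2 s.
2. the lamp bar lies white side up in both holders, let go, with the sliding holder still at the mark (all of step 1 and x of lamp in the frame of board between -0.007 and 0.007 m and z of lamp in the frame of board between 0.048 and 0.056 m and angle between lamp's own z axis and vertical below 0.08 rad and angle between the y axis of lamp and the y axis of board, either way round below 0.12 rad and y of lamp in the frame of fixed_seat below -0.015 m and y of lamp in the frame of carriage_seat above 0.015 m and contact force between the fingers and lamp below 0.1 N), for 0.2 s.
3. the knob, still pushed in, is turned to the thick mark, to 0.12 rad (value of joint knob_turn between 1.18 and 1.42 rad and value of joint knob_pull below 0.004 m), for 0.2 s.
4. the knob is pulled out, with its pointer at the mark (value of joint knob_turn between 1.18 and 1.42 rad and value of joint knob_pull above 0.01 m), for 0.2 s.
At the end, for the whole second after the job is handed in: The sliding holder's pointer is within 4 mm of the mark line; the lamp bar lies at rest, level and white side up in the U seats of both holders; the knob is within 0.12 rad of the thick mark (joint value 1.30) and pulled out by more than 10 of its 14 mm (all of step 1 and all of step 4 and x of lamp in the frame of board between -0.007 and 0.007 m and z of lamp in the frame of board between 0.048 and 0.056 m and angle between lamp's own z axis and vertical below 0.08 rad and angle between the y axis of lamp and the y axis of board, either way round below 0.12 rad and y of lamp in the frame of fixed_seat below -0.015 m and y of lamp in the frame of carriage_seat above 0.015 m and linear speed of lamp below 0.02 m/s); the robot touches nothing.
It fails at once if the sliding holder is pushed more than 6 mm past the mark (y of carriage_pointer in the frame of mark above 0.006 m).
It fails at once if one of the other things on the counter (spool, porcelain holder, bulb, tub, screwdriver, carton) is moved more than 30 mm (distance of any of spool, holder, bulb, tub, driver, carton from where it was at the start of the episode above 0.03 m).
It also fails if it takes over 70 s, if anything falls off the work surface, if the arm or the gripper's body presses on something with over 40 N, if the wrist force passes 120 N, or if a joint passes its speed limit or range.

## Working session

There is one attempt and no reset: what is moved stays moved. The work goes in short steps, Python scripts to look and compute and a shell command to move; the robot and the scene stay as the last step left them, time stands still between calls to the robot, and variables do not carry over. Pictures are saved under pics/ and viewed, and the job is handed in when it is done.

```bash
mkdir -p pics; cat > h.py <<'E'
import numpy as np, cv2
from rig import monitor, vision, order, ctrl
from scipy.spatial.transform import Rotation as Ro
def q2R(q): return Ro.from_quat([q[1],q[2],q[3],q[0]]).as_matrix()
def snap(name,fn):
    s=monitor.sense(); p,d=vision.capture(name); 
    cv2.imwrite('pics/%s.png'%fn,p[:,:,::-1]); np.savez('pics/%s.npz'%fn,p=p,d=d,pos=s['eef_pos'],q=s['ee_rot'],name=name)
    print(fn,s['time_s'],np.round(s['eef_pos'],1),np.round(s['ee_rot'],4))
def load(fn):
    return np.load('pics/%s.npz'%fn)
def crop(fn,u0,v0,w,h,k,out):
    p=load(fn)['p'][v0:v0+h,u0:u0+w]
    cv2.imwrite('pics/%s.png'%out,cv2.resize(p,None,fx=k,fy=k,interpolation=cv2.INTER_CUBIC)[:,:,::-1])
def world(fn,u,v,z=None,dep=None):
    """pixel->world; with z: intersect with plane z, else depth"""
    D=load(fn); n=str(D['name']); c=vision.camera_info(n)
    f=240/np.tan(np.radians(c['fov_y'])/2)
    ray=np.array([(u-c['cx'])/f,(v-c['cy'])/f,1.])
    if 'R' in c and n!='wrist':
        R=np.array(c['R']);t=np.array(c['t']); o=-R.T@t; r=R.T@ray
    else:
        H=np.array(c['hand_eye']); T=q2R(D['q']); r=T@H[:3,:3]@ray; o=T@H[:3,3]+D['pos']
    if z is not None: return o+r*(z-o[2])/r[2]
    d=dep or np.median(D['d'][int(v)-1:int(v)+2,int(u)-1:int(u)+2])
    return o+r*d
E
python3 - <<'E'
from h import *
s=monitor.sense(); print(s, ctrl.tcp_to_grasp)
for n in('scene','top','wrist'):
    print(n,vision.camera_info(n)); snap(n,n+'0')
E
```

```text
{'time_s': 0.0, 'joints': array([-1.35638747e+00,  3.13477606e-01,  1.49849206e+00, -2.78616274e-05,
        1.33101317e+00, -2.23403498e-01]), 'dq': array([ 0.00211975,  0.00099271, -0.00230544,  0.00188859, -0.00141649,
        0.00013883]), 'tau': array([-1.98078909e-03, -4.12275267e+01, -2.59742135e+01, -3.27218886e-04,
        4.15966962e-03,  3.49137338e-05]), 'eef_pos': array([ 222.49797846, -475.20926357,  230.70026741]), 'ee_rot': array([-4.84184057e-04,  8.43790403e-01, -5.36672406e-01, -4.98897216e-04]), 'force': array([0.6410382 , 0.01212997, 0.00835487]), 'wrist_torque': array([0.06084044, 0.00292238, 0.00496292]), 'grip_width': 0.9991793726262987} 18.700000000000003
scene {'fov_y': 52.001550597039, 'cx': 312.89517342959925, 'cy': 234.82140888968044, 'R': array([[ 0.56634594,  0.82414078, -0.00665217],
       [ 0.68872535, -0.47769138, -0.54540659],
       [-0.4526695 ,  0.30430729, -0.83814522]]), 't': array([-349.62056791, -275.7115879 , 1364.94424887])}
scene0 0.0 [ 222.5 -475.2  230.7] [-5.000e-04  8.438e-01 -5.367e-01 -5.000e-04]
top {'fov_y': 46.983851818076076, 'c
[... 155 characters left out ...]
 [ 0.16103299,  0.01393769, -0.9868506 ]]), 't': array([  99.08338765,  488.40205024, 1470.48553831])}
top0 0.05 [ 222.5 -475.3  230.8] [-4.000e-04  8.438e-01 -5.367e-01 -4.000e-04]
wrist {'fov_y': 59.90421646742254, 'cx': 313.4850110796258, 'cy': 234.4044656345084, 'hand_eye': array([[ 9.99999572e-01, -3.95798911e-04, -8.35843925e-04,
         3.02874827e-01],
       [ 6.29946621e-04,  9.53216997e-01,  3.02286222e-01,
        -7.77056092e+01],
       [ 6.77096079e-04, -3.02286620e-01,  9.53216838e-01,
        -1.42362906e+02],
       [ 0.00000000e+00,  0.00000000e+00,  0.00000000e+00,
         1.00000000e+00]])}
wrist0 0.1 [ 222.5 -475.3  230.8] [-4.000e-04  8.438e-01 -5.367e-01 -4.000e-04]
```

View pics/scene0.png

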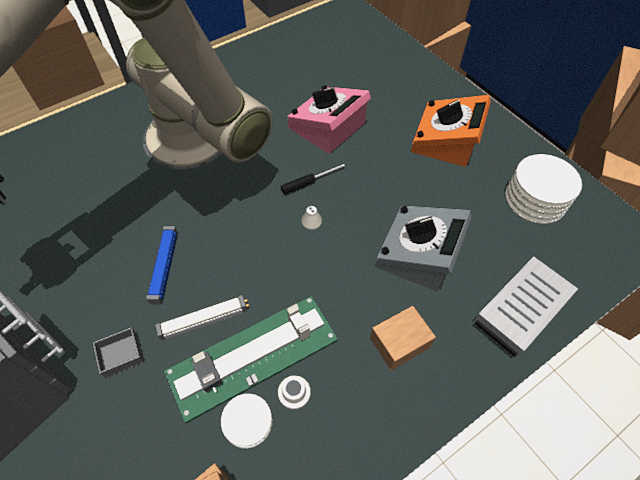

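View pics/top0.png

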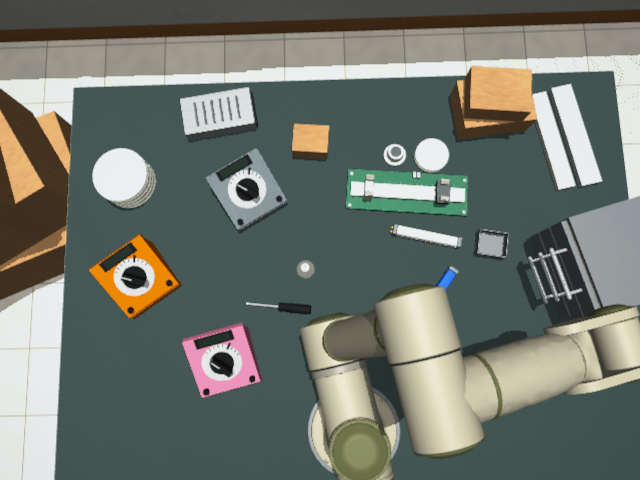

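The scene and top views show the board (top view centre ~(407,192)), the carriage at (443,190), the white lamp at (426,236) and the grey supply at (247,190). Enlarging.

```bash
python3 - <<'E'
from h import *
crop('top0',330,130,170,120,4.7,'c1'); crop('top0',190,135,120,110,5.4,'c2')
E
```

```text
(no output)
```

View pics/c1.png

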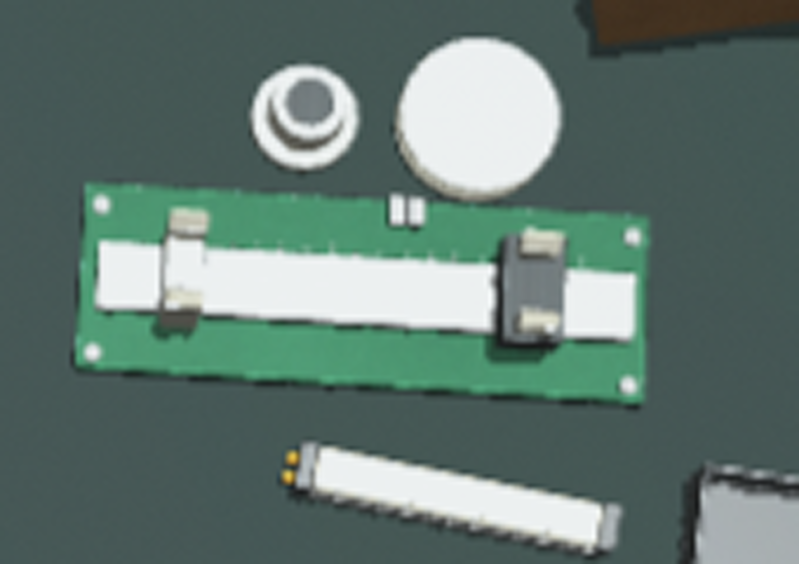

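View pics/c2.png

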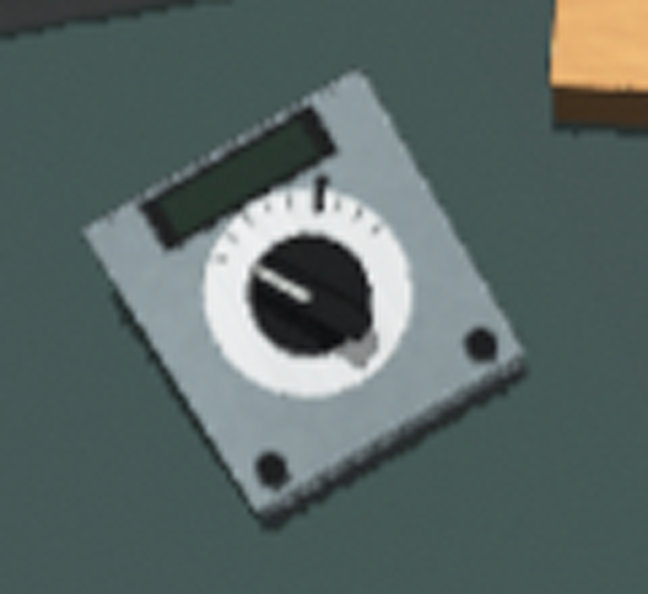

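```bash
python3 - <<'E'
from h import *
def P(x,y,z): return world('top0',330+x/4.7-.4,130+y/4.7-.4,z)
C=[P(86,185,12),P(648,217,12),P(643,402,12),P(76,370,12)]
for c in C: print('corner',np.round(c,1))
d=(C[0]+C[3]-C[1]-C[2]); print('yaw y-axis',np.degrees(np.arctan2(-d[0],d[1])), 'ctr',np.mean(C,0), np.linalg.norm(d)/2, np.linalg.norm(C[0]-C[3]))
for n,a in dict(lampL=(310,467,30),lampR=(612,527,30),caps=(291,467,20),pin=(407,212,22),plateL=(398,211,22),plateR=(417,213,22),car=(535,285,52)).items(): print(n,np.round(P(*a),1))
def Q(x,y,z=None): return world('top0',190+x/5.4-.4,135+y/5.4-.4,z)
for n,a in dict(knob=(308,293),bl=(90,232),br=(357,72),fl=(262,515),fr=(522,355),dial=(308,190)).items(): print(n,np.round(Q(*a),1))
print('bl,br z115',Q(90,232,115),Q(357,72,115),'f z45',Q(262,515,45),Q(522,355,45))
E
```

```text
corner [718.3  -7.2  12. ]
corner [ 688.2 -345.    12. ]
corner [ 574.4 -334.3   12. ]
corner [603.5   2.6  12. ]
yaw y-axis -5.011840161648771 ctr [ 646.10606707 -170.96753689   12.        ] 338.5707739649556 115.18921470922385
lampL [ 537.  -132.2   30. ]
lampR [ 496.4 -306.5   30. ]
caps [ 539.2 -122.3   20. ]
pin [ 692.7 -198.6   22. ]
plateL [ 693.4 -193.2   22. ]
plateR [ 691.9 -204.5   22. ]
car [ 637.5 -265.6   52. ]
knob [639.8 267.7 114.4]
bl [675.  376.1 111. ]
br [755.9 244.1 104.6]
fl [546.6 304.2  27.8]
fr [625.9 168.5  33.8]
dial [696.3 269.3 101.6]
bl,br z115 [673.81958162 375.23144764 115.        ] [752.18270209 242.77750303 115.        ] f z45 [543.21132834 301.46606703  45.        ] [623.08027489 167.74431966  45.        ]
```

```bash
python3 -m pendant '[[[1,0,0.05,0,8],[1,0.03,0.1,0,16],[1,0.075,0.125,0,24],[1,0.12,0.145,0,32],[1,0.165,0.145,0,40],[1,0.21,0.145,0,48],[1,0.26,0.145,0,56],[1,0.31,0.145,0,60],[1,0.36,0.145,-0.02,60],[1,0.405,0.145,-0.05,60],[1,0.405,0.145,-0.08,60],[1,0.405,0.145,-0.08,60],[1,0.405,0.145,-0.08,60]]]' 60
python3 - <<'E'
from h import *
s=monitor.sense(); print(s['joints'],s['grip_width'],s['force'])
snap('wrist','w1')
E
```

```text
time_s: 1.45
eef_pos: [627.1, -330.6, 151.8]
ee_rot: [-0.0, 0.999, -0.043, -0.0]
force: [0.3, 1.3, 1.7]
grip_width: 0.003
[-6.49894480e-01  7.94809670e-01  9.35436536e-01 -1.46525345e-04
  1.41209092e+00 -5.63913286e-01] 0.0033412282069435802 [0.295374   1.30973552 1.73417073]
w1 1.45 [ 627.1 -330.6  151.8] [-2.000e-04  9.991e-01 -4.300e-02 -3.000e-04]
```

View pics/w1.png

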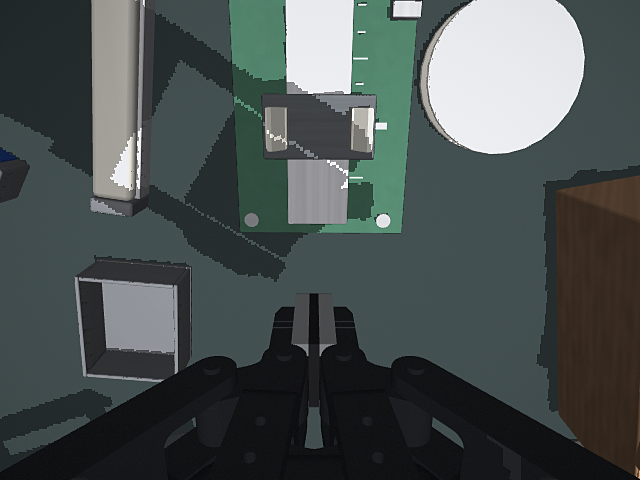

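```bash
python3 -m pendant '[[[1,0.004,0.04,0,0],[1,0.004,0.04,0,0],[1,0.004,0.04,0,0]]]'
python3 - <<'E'
from h import *
snap('wrist','w2'); crop('w2',220,0,250,250,3.0,'w2c')
E
```

```text
time_s: 1.8
eef_pos: [631.7, -290.7, 154.3]
ee_rot: [0.001, 0.999, -0.043, 0.002]
force: [0.2, -1.0, -0.5]
grip_width: -0.003
w2 1.8 [ 631.7 -290.7  154.3] [ 0.0011  0.9991 -0.0427  0.0016]
```

View pics/w2.png

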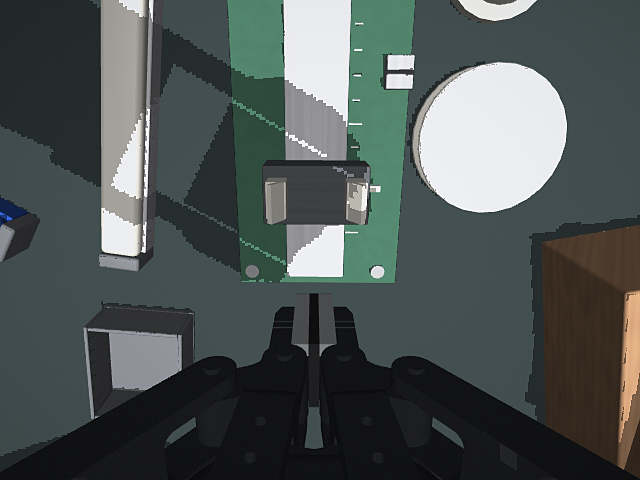

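View pics/w2c.png

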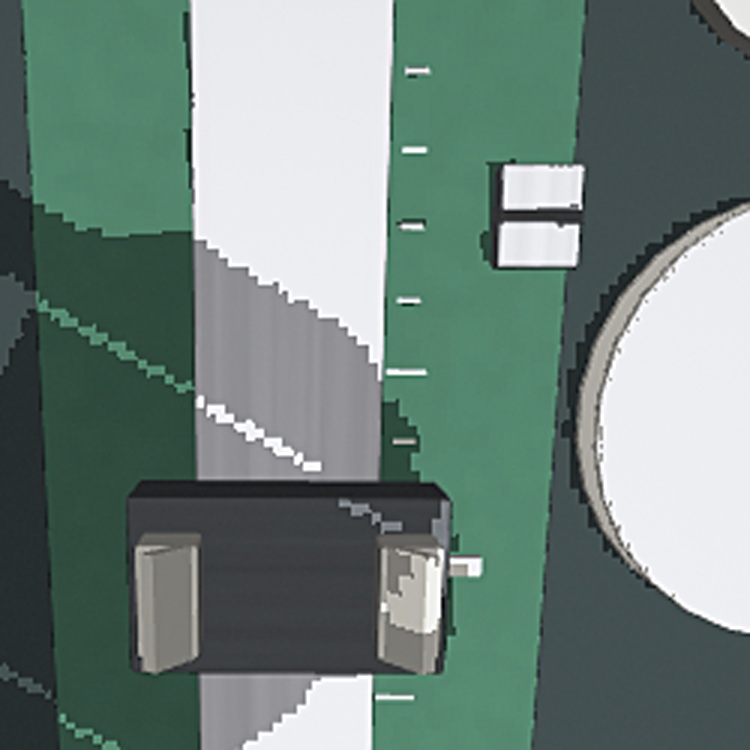

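```bash
python3 - <<'E'
from h import *
W=lambda x,y,z=None: world('w2',220+x/3-.33,y/3-.33,z)
for n,a in dict(mark=(500,215,22),markR=(583,216,22),ptr=(475,568),ptrbase=(455,566),cl=(129,672),cr=(445,672),markd=(540,190),L0=(24,0,12),L1=(58,730,12),R0=(584,0,12),R1=(531,740,12)).items(): print(n,np.round(W(*a),1))
E
```

```text
mark [ 685.3 -199.7   22. ]
markR [ 702.3 -201.3   22. ]
ptr [ 676.2 -271.    29.9]
ptrbase [ 672.  -270.3   29.3]
cl [ 596.  -292.9   11.7]
cr [ 670.8 -299.5   11.4]
markd [ 693.6 -195.6   22. ]
L0 [ 592.3 -150.3   12. ]
L1 [ 577.3 -305.7   12. ]
R0 [ 705.3 -160.    12. ]
R1 [ 690.6 -318.2   12. ]
```

```bash
python3 -m pendant '[[[1,-0.001,-0.023,0,0],[1,-0.001,-0.023,-0.04,0],[1,-0.001,-0.023,-0.08,0],[1,-0.001,-0.023,-0.118,0],[1,-0.001,-0.023,-0.118,0],[1,-0.001,-0.023,-0.118,0]]]'
python3 - <<'E'
from h import *
snap('wrist','w3')
E
```

```text
time_s: 2.45
eef_pos: [630.8, -314.7, 35.0]
ee_rot: [0.0, 0.999, -0.043, 0.001]
force: [1.0, 0.3, 1.3]
grip_width: -0.001
w3 2.45 [ 630.8 -314.7   35. ] [ 5.000e-04  9.991e-01 -4.330e-02  6.000e-04]
```

View pics/w3.png

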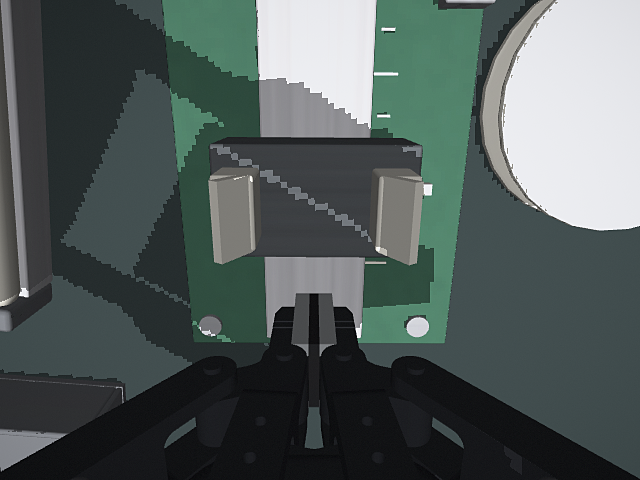

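```bash
python3 -m pendant '[[[1,0.001,0.01,0,0],[1,0.002,0.016,0,0],[1,0.002,0.022,0,0],[1,0.003,0.028,0,0],[1,0.0031,0.034,0,0],[1,0.0037,0.04,0,0],[1,0.0042,0.046,0,0],[1,0.0048,0.052,0,0],[1,0.0053,0.058,0,0],[1,0.0058,0.063,0,0],[1,0.0062,0.067,0,0],[1,0.0064,0.069,0,0],[1,0.0064,0.069,0,0],[1,0.0064,0.069,0,0]]]'
python3 - <<'E'
from h import *
snap('wrist','w4'); crop('w4',340,60,220,200,3.4,'w4c')
E
```

```text
time_s: 3.9
eef_pos: [638.1, -245.4, 35.2]
ee_rot: [0.002, 0.999, -0.043, 0.002]
force: [2.1, -5.5, 3.0]
grip_width: -0.002
w4 3.9 [ 638.1 -245.4   35.2] [ 0.0016  0.9991 -0.0428  0.002 ]
```

View pics/w4.png

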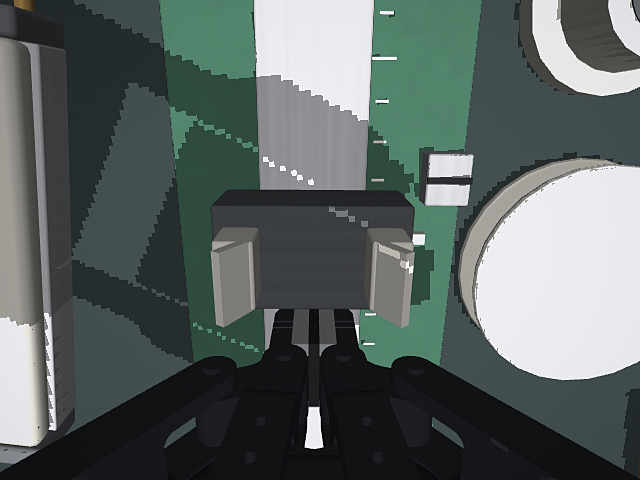

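View pics/w4c.png

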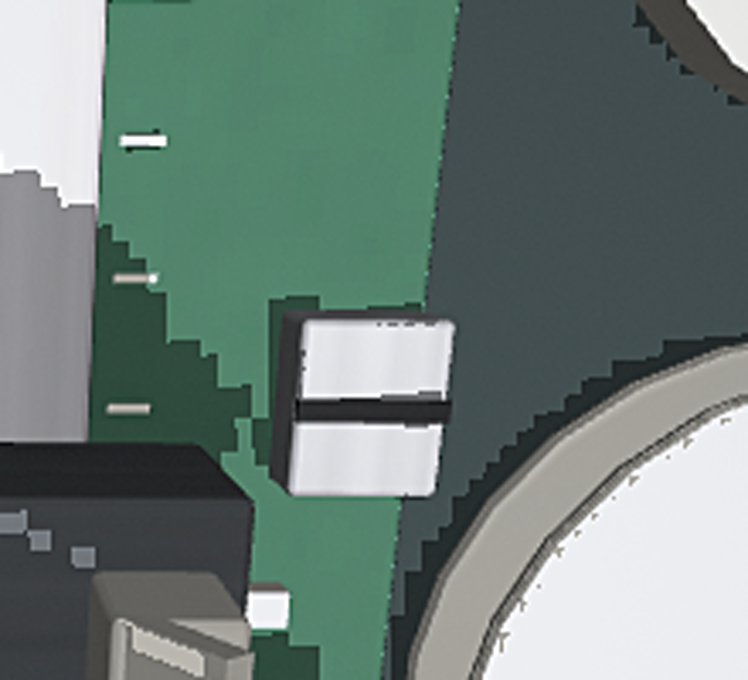

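```bash
python3 - <<'E'
from h import *
W=lambda x,y,z=None: world('w4',340+x/3.4-.35,60+y/3.4-.35,z)
y=np.array([.0915,.9958,0])
m=W(305,410); mf=W(440,410);p=W(275,609); print(m,mf,p,(m-p)@y, (mf-p)@y)
m=W(305,410,22); print(m, [ (m-W(275,609,z))@y for z in (26,28,30,32,34)])
E
```

```text
[ 685.88875669 -199.75528312   22.88525802] [ 700.63811058 -201.00090992   23.11980425] [ 680.66820802 -220.11336532   29.96120663] 20.750258453332915 20.859429161959792
[ 686.12661018 -199.93844017   22.        ] [np.float64(21.900523053701058), np.float64(21.23865967873938), np.float64(20.576796303777716), np.float64(19.914932928816043), np.float64(19.253069553854367)]
```

```bash
python3 -m pendant '[[[1,0.0003,0.003,0,0],[1,0.0005,0.006,0,0],[1,0.0008,0.009,0,0],[1,0.0011,0.012,0,0],[1,0.0014,0.0145,0,0],[1,0.0016,0.0165,0,0],[1,0.0016,0.0165,0,0],[1,0.0016,0.0165,0,0]]]'
python3 - <<'E'
from h import *
snap('wrist','w5'); crop('w5',340,60,220,200,3.4,'w5c')
E
```

```text
time_s: 4.75
eef_pos: [639.6, -229.0, 35.2]
ee_rot: [0.002, 0.999, -0.043, 0.002]
force: [1.0, -5.0, 2.6]
grip_width: -0.004
w5 4.75 [ 639.6 -229.    35.2] [ 0.0016  0.9991 -0.0428  0.0019]
```

View pics/w5c.png

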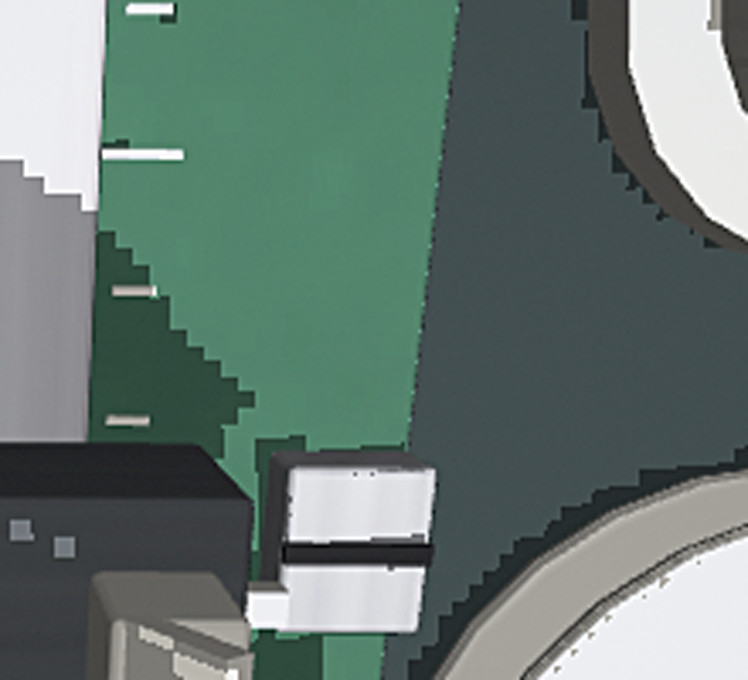

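```bash
python3 - <<'E'
from h import *
W=lambda x,y,z=None: world('w5',340+x/3.4-.35,60+y/3.4-.35,z)
y=np.array([.0915,.9958,0])
m=W(295,552,22); print(m, [ (m-W(270,608,z))@y for z in (26,28,30,32)])
E
```

```text
[ 686.47703993 -199.87840727   22.        ] [np.float64(5.427417125650205), np.float64(4.766889121924353), np.float64(4.1063611181984845), np.float64(3.445833114472644)]
```

```bash
python3 -m pendant '[[[1,0.0001,0.0013,0,0],[1,0.0002,0.0025,0,0],[1,0.0003,0.0037,0,0],[1,0.0004,0.0041,0,0],[1,0.0004,0.0041,0,0],[1,0.0004,0.0041,0,0]]]'
python3 - <<'E'
from h import *
snap('wrist','w6'); crop('w6',340,60,220,200,3.4,'w6c')
snap('top','t6'); crop('t6',330,130,170,120,4.7,'t6c')
E
```

```text
time_s: 5.4
eef_pos: [640.0, -225.2, 35.2]
ee_rot: [0.002, 0.999, -0.043, 0.002]
force: [0.1, -6.6, 3.4]
grip_width: -0.002
w6 5.4 [ 640.  -225.2   35.2] [ 0.0018  0.9991 -0.0429  0.0019]
t6 5.45 [ 640.  -225.2   35.3] [ 0.0019  0.9991 -0.0429  0.0019]
```

View pics/w6c.png

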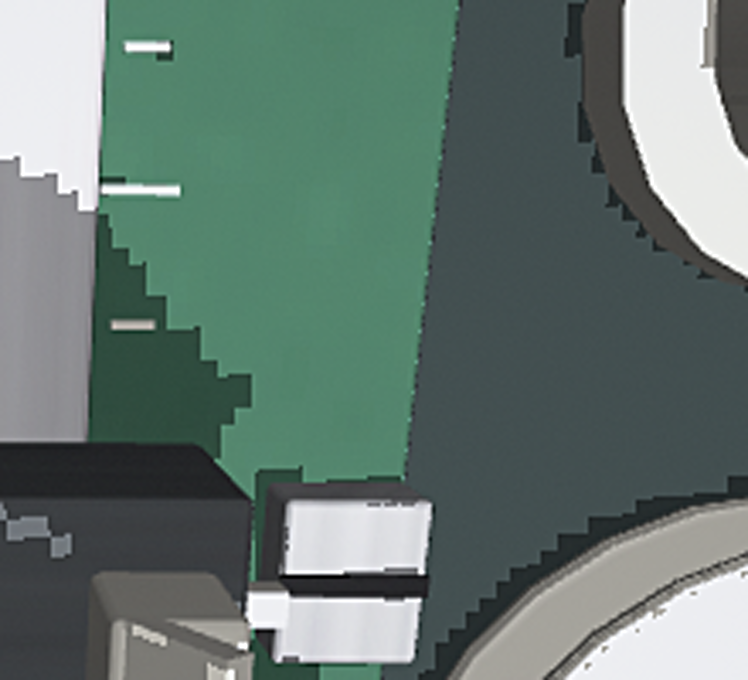

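View pics/t6c.png

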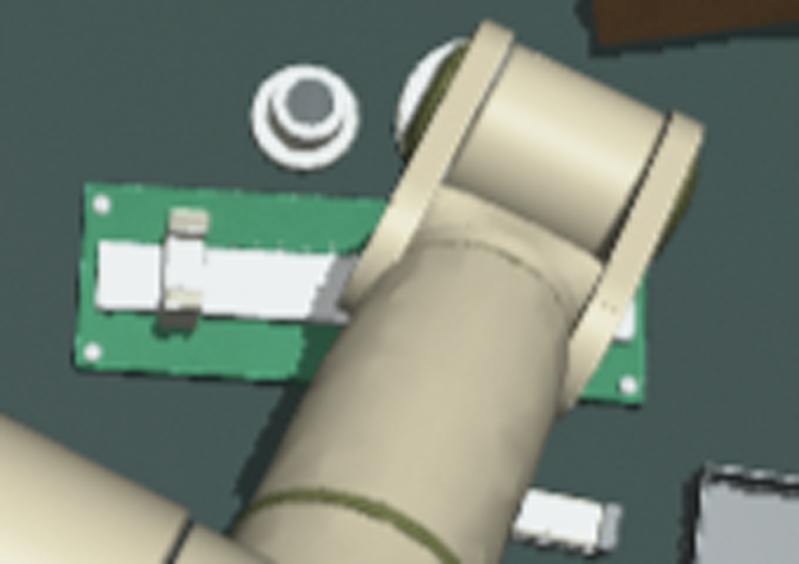

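```bash
python3 -m pendant '[[[1,-0.002,-0.02,0,0],[1,-0.002,-0.02,0.04,0],[1,-0.002,-0.02,0.085,0],[1,-0.002,-0.025,0.13,0],[1,-0.002,-0.045,0.15,0],[1,-0.002,-0.045,0.15,0],[1,-0.002,-0.045,0.15,0]]]'
python3 - <<'E'
from h import *
snap('wrist','w7'); crop('w7',300,30,200,200,3,'w7c')
E
python3 -m pendant '[[[-1,-0.05,-0.03,0,-4],[-1,-0.1,-0.03,0,-8],[-1,-0.133,-0.035,0,-8],[-1,-0.133,-0.035,0,-8],[-1,-0.133,-0.035,0,-8]]]'
python3 - <<'E'
from h import *
snap('wrist','w8')
E
```

```text
time_s: 6.2
eef_pos: [636.4, -269.2, 182.4]
ee_rot: [-0.0, 0.999, -0.043, -0.001]
force: [0.4, 0.3, -0.7]
grip_width: -0.004
w7 6.2 [ 636.4 -269.2  182.4] [-5.000e-04  9.991e-01 -4.330e-02 -6.000e-04]
time_s: 6.75
eef_pos: [503.6, -303.4, 182.6]
ee_rot: [-0.001, 0.994, -0.113, -0.001]
force: [-0.3, -0.4, 0.2]
grip_width: 0.848
w8 6.75 [ 503.6 -303.4  182.6] [-6.000e-04  9.936e-01 -1.127e-01 -5.000e-04]
```

View pics/w7c.png

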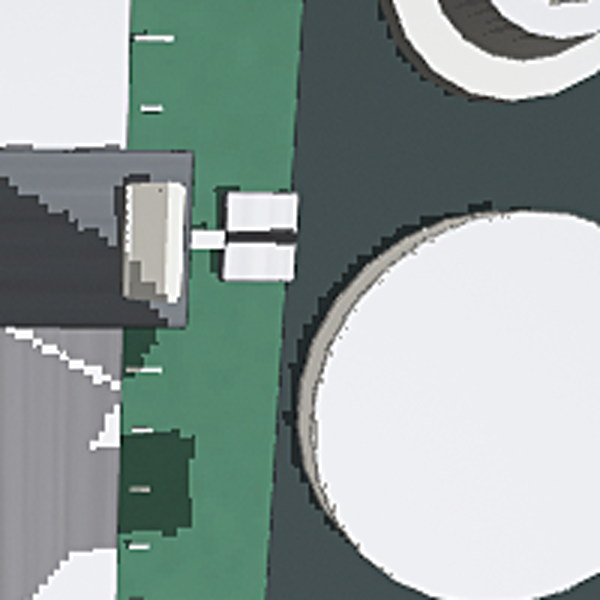

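View pics/w8.png

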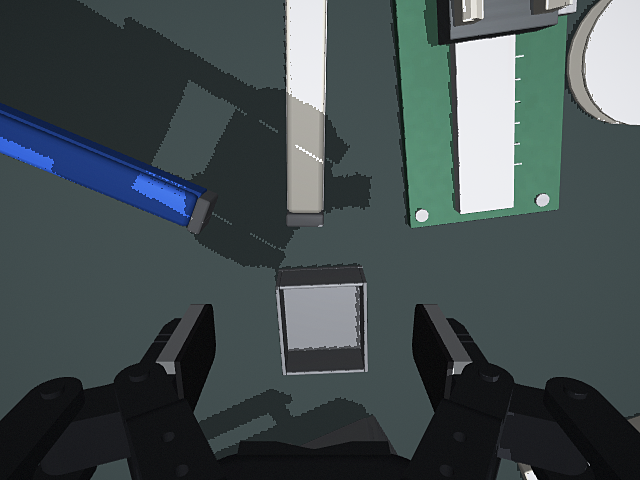

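```bash
python3 - <<'E'
from h import *
W=lambda u,v,z=None: world('w8',u,v,z)
a,b=W(287,212,30),W(324,212,30); c,d=W(287,5,30),W(325.5,5,30)
print(a,b,c,d); print('wid',np.linalg.norm(a-b)); 
m0=(a+b)/2;m1=(c+d)/2; dd=(m1-m0)/np.linalg.norm(m1-m0); print('yaw',np.degrees(np.arctan2(-dd[0],dd[1])),dd)
print('centre from near end +95:',m0+95*dd)
print('depth top',W(306,100))
# mark/pointer w7
M=lambda x,y,z:world('w7',300+x/3-.33,30+y/3-.33,z)
y=np.array([.0915,.9958,0]); print((M(240,236,22)-M(215,239,30))@y, M(240,236,22),M(5,150,52),M(5,326,52))
E
```

```text
[ 485.1839186  -297.90080937   30.        ] [ 511.52538053 -303.96540605   30.        ] [ 518.0399548  -166.84020541   30.        ] [ 541.78271477 -172.31523277   30.        ]
wid 27.030574340595784
yaw -13.508679651094075 [0.23359266 0.97233454 0.        ]
centre from near end +95: [ 520.54595265 -208.56132594   30.        ]
depth top [ 516.61237798 -225.2331987    30.32034936]
0.5823686233842529 [ 688.86543698 -199.8488498    22.        ] [ 637.07164229 -178.02418344   52.        ] [ 633.69328131 -213.11819209   52.        ]
```

```bash
python3 -m pendant '[[[-0.4,0.008,0.045,0,-0.6],[-0.4,0.014,0.084,0,-0.6],[-0.4,0.014,0.084,-0.045,-0.6],[-0.4,0.014,0.084,-0.09,-0.6],[-0.4,0.014,0.084,-0.11,-0.6],[-0.4,0.014,0.084,-0.11,-0.6]]]' 40
python3 - <<'E'
from h import *
snap('wrist','w9')
E
```

```text
time_s: 7.4
eef_pos: [517.5, -218.2, 69.9]
ee_rot: [-0.002, 0.993, -0.117, -0.003]
force: [-0.4, 0.3, 1.2]
grip_width: 0.699
w9 7.4 [ 517.5 -218.2   69.9] [-0.0016  0.9931 -0.1169 -0.0028]
```

View pics/w9.png

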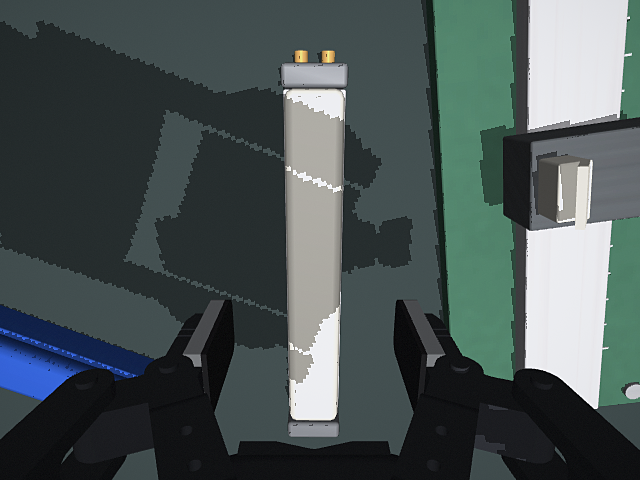

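```bash
python3 - <<'E'
from h import *
W=lambda u,v,z=None: world('w9',u,v,z)
a,b=W(314.5,90,30),W(313.5,420,30);c=W(314.5,65,30);d=W(313,434,20)
print(a,b,(a+b)/2,np.linalg.norm(a-b),c); e=a-b;print(np.degrees(np.arctan2(-e[0],e[1])))
E
```

```text
[ 537.1234525  -138.17579112   30.        ] [ 497.95377499 -300.02136457   30.        ] [ 517.53861374 -219.09857785   30.        ] 166.51802690328043 [ 539.35603131 -128.81988596   30.        ]
-13.60505414696859
```

```bash
python3 -m pendant '[[[-0.4,0,-0.001,-0.04,0],[-0.4,0,-0.001,-0.064,0],[-0.4,0,-0.001,-0.064,0],[0.9,0,-0.001,-0.064,0],[0.9,0,-0.001,-0.064,0],[0.9,0,-0.001,-0.064,0],[0.9,0,-0.001,-0.064,0],[0.9,0,-0.001,-0.064,0]]]' 50
python3 -m pendant '[[[0.9,0,0,0.03,0],[0.9,0,0,0.07,0],[0.9,0,0,0.11,0],[0.9,0,0,0.11,0]]]'
python3 - <<'E'
from h import *
snap('wrist','w10'); snap('scene','s10')
E
```

```text
time_s: 8.25
eef_pos: [519.1, -221.5, 11.6]
ee_rot: [0.001, 0.993, -0.118, 0.002]
force: [-2.2, 0.5, 5.8]
grip_width: 0.307
time_s: 8.65
eef_pos: [520.4, -222.4, 126.0]
ee_rot: [0.003, 0.993, -0.118, 0.005]
force: [1.5, 0.1, -1.7]
grip_width: 0.298
w10 8.65 [ 520.4 -222.4  126. ] [ 0.0028  0.993  -0.1175  0.0052]
s10 8.7 [ 519.3 -221.7  122.9] [ 0.0016  0.9931 -0.1176  0.0031]
```

View pics/w10.png

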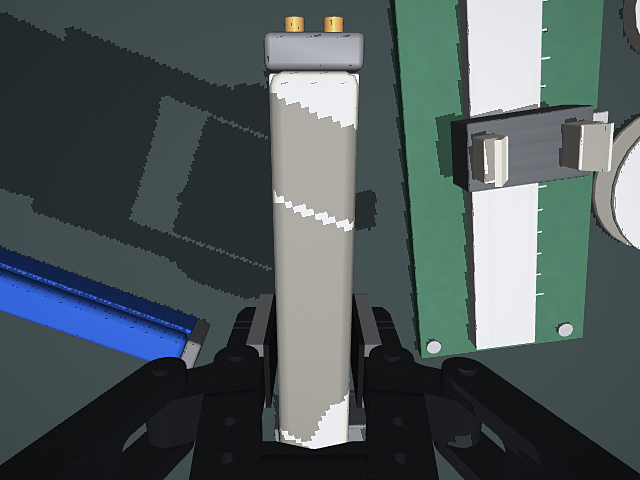

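View pics/s10.png

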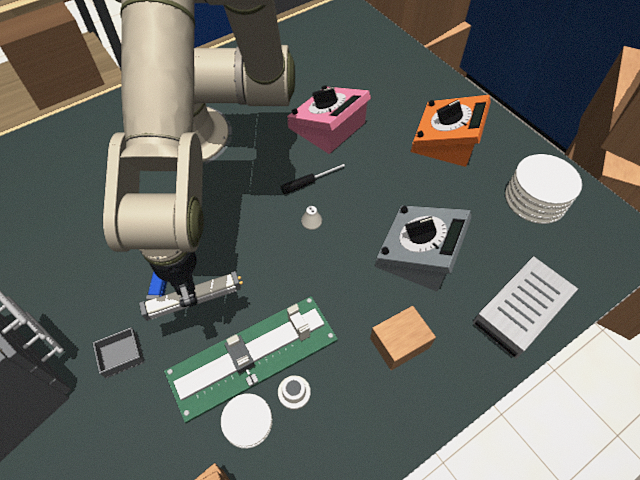

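```bash
python3 - <<'E'
from h import *
s=monitor.sense(); print(s['eef_pos'],s['ee_rot'])
for u,v in ((300,100),(330,100),(300,150),(330,150),(300,250),(330,250),(313,350),(313,400)): print(u,v,np.round(world('w10',u,v),1))
a=(world('w10',271,90)+world('w10',357,90))/2; b=(world('w10',274,430,)+world('w10',350,430))/2
# fixed holder estimate from top0
def P(x,y,z): return world('top0',330+x/4.7-.4,130+y/4.7-.4,z)
y=np.array([.0915,.9958,0]);x=np.array([.9958,-.0915,0])
for q in ((185,262,52),(188,218,76),(182,298,76)): print('fix',P(*q),P(*q)@y,P(*q)@x)
E
```

```text
[ 518.29925564 -221.06531478  120.64175694] [ 6.34093140e-04  9.93059965e-01 -1.17601553e-01  1.17420543e-03]
300 100 [ 535.1 -145.5  143.6]
330 100 [ 543.4 -147.5  143.5]
300 150 [ 531.6 -159.2  143.4]
330 150 [ 540.2 -161.2  144.1]
300 250 [ 524.  -189.5  143.6]
330 250 [ 533.3 -191.6  144.1]
313 350 [ 519.5 -225.8  144.2]
313 400 [ 514.6 -246.3  143.6]
fix [657.29147697 -61.82507331  52.        ] -1.4232378594127653 660.1878469702928
fix [676.87919778 -62.52664515  76.        ] -0.32958664194192977 679.7574931778963
fix [629.29459125 -57.1927573   76.        ] 0.6279073838482034 631.884691257088
```

```bash
python3 -m pendant '[[[0.9,0.035,0.02,0.02,3],[0.9,0.075,0.05,0.02,6],[0.9,0.11,0.078,0.02,8.3],[0.9,0.13,0.091,0.02,8.3],[0.9,0.13,0.091,0.02,8.3],[0.9,0.13,0.091,0.02,8.3],[0.9,0.13,0.091,0.02,8.3],[0.9,0.13,0.091,0.02,8.3]]]'
python3 - <<'E'
from h import *
snap('wrist','w11'); snap('top','t11'); crop('t11',330,130,170,120,4.7,'t11c')
E
```

```text
time_s: 9.55
eef_pos: [647.3, -130.7, 139.2]
ee_rot: [-0.0, 0.999, -0.046, -0.0]
force: [-0.2, 0.0, -1.6]
grip_width: 0.308
w11 9.55 [ 647.3 -130.7  139.2] [-0.000e+00  9.989e-01 -4.620e-02 -3.000e-04]
t11 9.6 [ 647.4 -130.7  139.4] [-0.000e+00  9.989e-01 -4.610e-02 -1.000e-04]
```

View pics/w11.png

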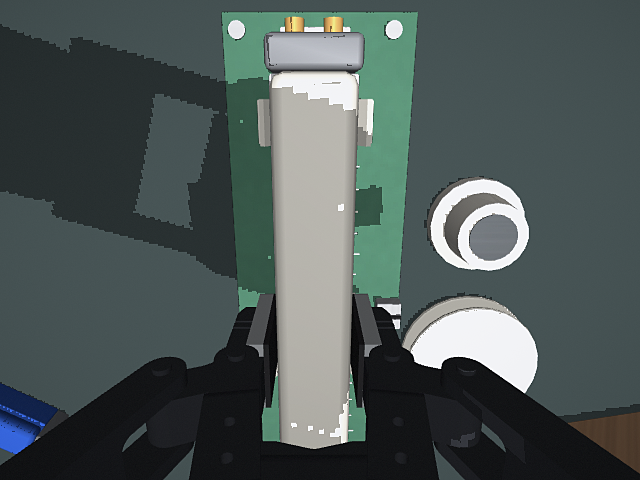

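View pics/t11c.png

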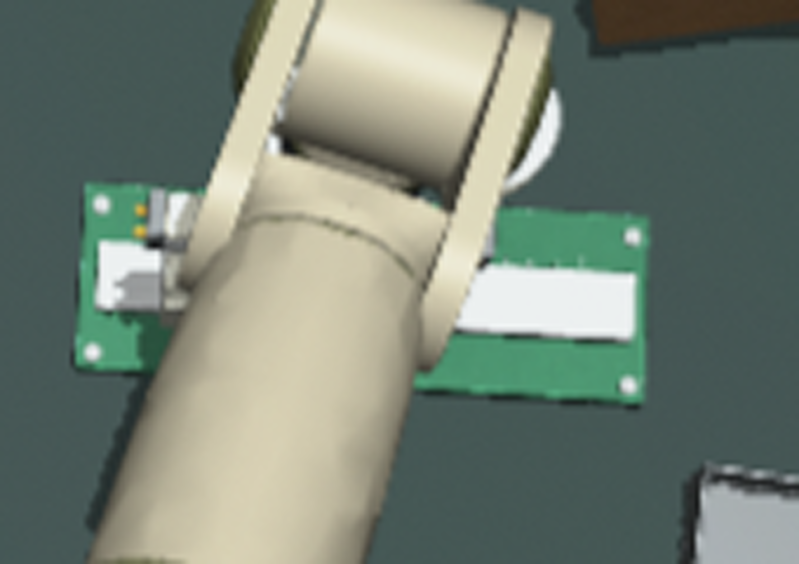

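```bash
python3 - <<'E'
from h import *
W=lambda u,v,z=None: world('w11',u,v,z)
y=np.array([.0915,.9958,0]);x=np.array([.9958,-.0915,0])
D=load('w11')['d']
zt=W(313,200)[2]; print('lamp top',[np.round(W(314,v)[2],1) for v in (85,150,250,350,430)])
for v in (110,200,270,400):
    pass
for v,l,r in ((110,271.5,356.5),(250,274.5,352.5),(430,280,348)):
    p=(W(l,v,zt-2)+W(r,v,zt-2))/2; print('lampaxis',p,p@x,p@y,np.linalg.norm(W(l,v,zt-2)-W(r,v,zt-2)))
e=W(314,72,zt); print('white far edge s',e@y,'centre s',e@y-83.25)
for l,r,v in ((258,374,120),): 
    p=(W(l,v,74)+W(r,v,74))/2; print('fixed outer',p,p@x,p@y, np.linalg.norm(W(l,v,74)-W(r,v,74)))
f=W(374,99,76),W(374,146,76); print('fixed ends s',f[0]@y,f[1]@y)
for v,l,r in ((60,224.5,412),(230,233.5,403)):
    L=W(l,v,12);R=W(r,v,12); print('board',L@x+55,R@x-60)
E
```

```text
lamp top [np.float64(157.2), np.float64(157.2), np.float64(157.8), np.float64(157.2), np.float64(157.0)]
lampaxis [654.68104866 -55.80520397 155.68326756] 657.037564421211 4.332493839693861 24.626140870397307
lampaxis [650.53860683 -98.66675426 155.68326756] 656.8343526972985 -38.72807136580565 25.034993856561393
lampaxis [ 644.11255507 -169.58345948  155.68326756] 656.9241688839311 -109.93491015611534 25.338464485908627
white far edge s 14.481347776466535 centre s -68.76865222353346
fixed outer [655.18379035 -61.85360958  74.        ] 658.0916237094889 -1.6445075995063902 55.79676918058802
fixed ends s 7.910082666620951 -13.779064624698933
board 658.5833442831755 655.9844935197434
board 657.6497118802048 657.363770098777
```

```bash
python3 -m pendant '[[[0.9,0.0006,0,-0.03,0],[0.9,0.0006,0,-0.05,0],[0.9,0.0006,0,-0.065,0],[0.9,0.0006,0,-0.073,0],[0.9,0.0006,0,-0.0745,0],[0.9,0.0006,0,-0.0745,0],[0.9,0.0006,0,-0.0745,0]]]'
python3 - <<'E'
from h import *
snap('wrist','w12')
print(world('w12',314,150),world('w12',314,350))
E
```

```text
time_s: 10.35
eef_pos: [649.1, -130.1, 65.9]
ee_rot: [0.0, 0.999, -0.046, 0.001]
force: [0.3, -0.7, -1.5]
grip_width: 0.305
w12 10.35 [ 649.1 -130.1   65.9] [ 3.00e-04  9.99e-01 -4.55e-02  9.00e-04]
[655.28171292 -66.37591862  83.61633211] [ 649.11541566 -133.67692794   84.05899142]
```

View pics/w12.png

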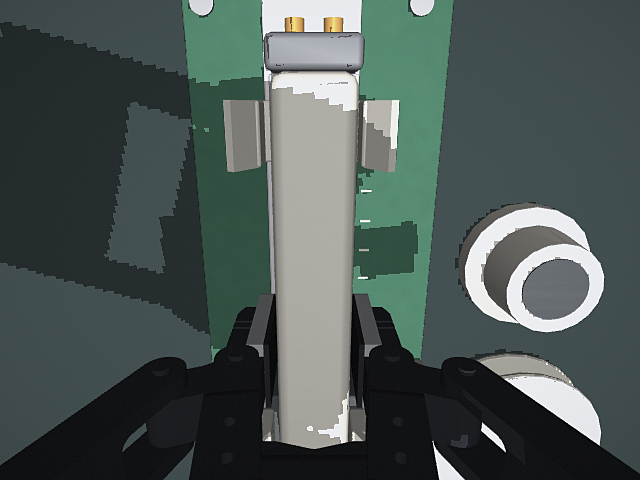

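```bash
python3 -m pendant '[[[0.9,-0.0005,0,-0.0015,0],[0.9,-0.0005,0,-0.0015,0],[0.6,-0.0005,0,-0.0015,0],[0.2,-0.0005,0,-0.0015,0],[-0.1,-0.0005,0,-0.0015,0],[-0.3,-0.0005,0,-0.0015,0],[-0.3,-0.0005,0,-0.0015,0],[-0.3,-0.0005,0,0.03,0],[-0.3,-0.0005,0,0.07,0],[-0.3,-0.0005,0,0.11,0],[-0.3,-0.0005,-0.03,0.13,0],[-0.3,-0.0005,-0.06,0.13,0],[-0.3,-0.0005,-0.06,0.13,0],[-0.3,-0.0005,-0.06,0.13,0]]]'
python3 - <<'E'
from h import *
snap('wrist','w13'); snap('top','t13')
D=load('w13')
E
```

```text
time_s: 11.8
eef_pos: [647.8, -190.1, 194.3]
ee_rot: [-0.0, 0.999, -0.046, -0.0]
force: [-0.1, 0.3, -0.2]
grip_width: 0.647
w13 11.8 [ 647.8 -190.1  194.3] [-3.000e-04  9.989e-01 -4.600e-02 -4.000e-04]
t13 11.85 [ 647.9 -189.4  194.3] [-3.00e-04  9.99e-01 -4.55e-02 -4.00e-04]
```

View pics/w13.png

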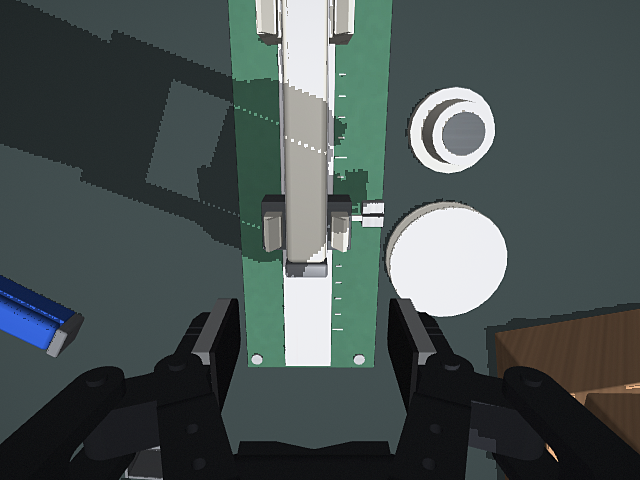

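View pics/t13.png

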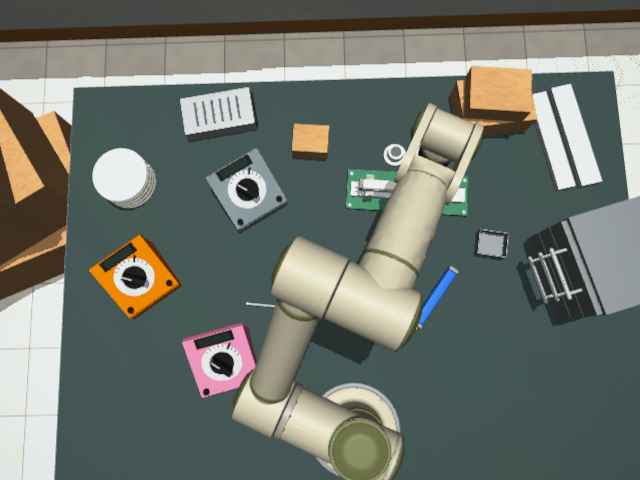

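```bash
python3 - <<'E'
from h import *
crop('w13',220,130,190,150,4.2,'w13c')
W=lambda u,v,z=None: world('w13',u,v,z)
print([np.round(W(u,v),1) for u,v in ((306,20),(306,120),(306,240),(290,200),(322,200))])
E
```

```text
[array([655.1, -69.4,  81.5]), array([ 649.9, -122.5,   81.8]), array([ 642.6, -196.8,   81.6]), array([ 635.2, -169.6,   81.6]), array([ 655.1, -171.6,   81.2])]
```

View pics/w13c.png

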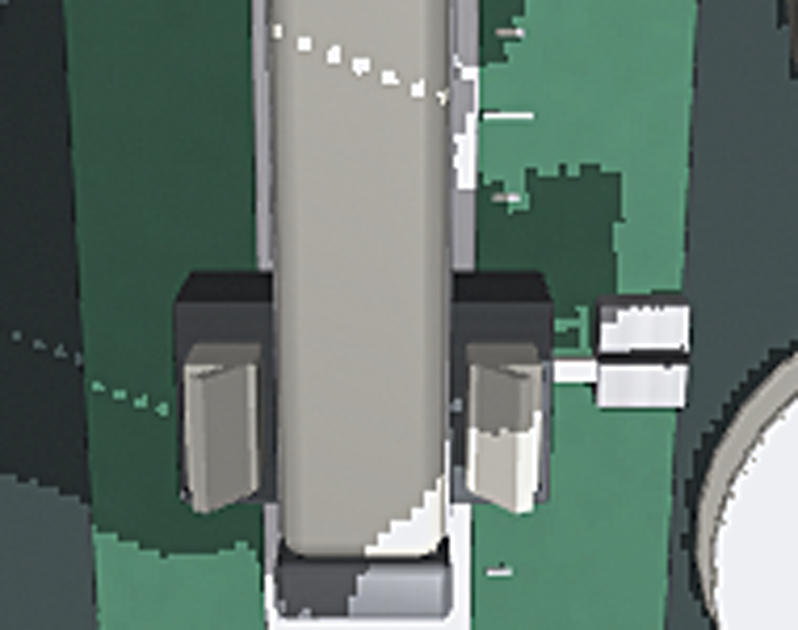

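```bash
python3 - <<'E'
from h import *
W=lambda x,y,z=None: world('w13',220+x/4.2-.38,130+y/4.2-.38,z)
y=np.array([.0915,.9958,0]); print((W(603,358,22)-W(575,370,30))@y,(W(603,358,22)-W(575,370))@y)
E
```

```text
0.12201019201860686 0.12512596383117058
```

```bash
python3 -m pendant '[[[-0.3,-0.01,0.02,0.03,-3],[-0.3,-0.02,0.06,0.055,-8],[-0.3,-0.03,0.1,0.055,-14],[-0.3,-0.03,0.15,0.055,-20],[-0.3,-0.03,0.2,0.055,-20],[-0.3,-0.03,0.25,0.055,-20],[-0.3,-0.03,0.3,0.055,-20],[-0.3,-0.03,0.35,0.055,-20],[-0.3,-0.035,0.39,0.055,-20],[-0.3,-0.035,0.4,0.055,-20],[-0.3,-0.035,0.4,0.055,-20],[-0.3,-0.035,0.4,0.055,-20]]]'
python3 - <<'E'
from h import *
snap('wrist','k1')
print(monitor.sense()['joints'])
E
```

```text
time_s: 13.1
eef_pos: [613.1, 209.4, 249.7]
ee_rot: [0.0, 0.976, -0.218, -0.0]
force: [-0.1, -1.3, -0.2]
grip_width: 0.653
k1 13.1 [613.1 209.4 249.7] [ 2.000e-04  9.759e-01 -2.184e-01 -1.000e-04]
[ 1.48004957e-01  5.86171301e-01  1.04238679e+00 -2.88755264e-04
  1.51324869e+00  5.89246094e-01]
```

View pics/k1.png

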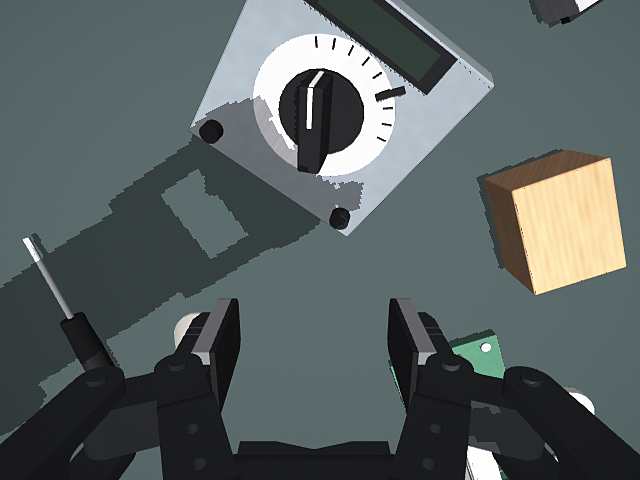

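```bash
python3 - <<'E'
from h import *
crop('k1',230,10,200,190,4,'k1c')
D=load('k1');c=vision.camera_info('wrist');f=240/np.tan(np.radians(c['fov_y'])/2)
H=np.array(c['hand_eye']);T=q2R(D['q'])
v,u=np.mgrid[0:240,150:500]; d=D['d'][0:240,150:500]
ray=np.stack([(u-c['cx'])/f,(v-c['cy'])/f,np.ones_like(u,float)],-1)*d[...,None]
P=(ray@H[:3,:3].T+H[:3,3])@T.T+D['pos']
np.save('pics/k1P.npy',P)
# RANSAC-free: use dial & face pixels
pts=[P[y-0,x-150] for x,y in ((225,110),(280,60),(385,150),(340,195),(420,120),(240,50),(375,190))]
pts=np.array(pts); print(np.round(pts,1))
m=pts.mean(0);n=np.linalg.svd(pts-m)[2][2]; n*=np.sign(n[2]); print('n',n,(pts-m)@n, 'lean',np.degrees(np.arccos(n[2])),'az',np.degrees(np.arctan2(-n[1],-n[0])))
h=(P-m)@n
from numpy import where
# refine
ok=(np.abs(h)<2)&(d>0); Q=P[ok]; m=Q.mean(0); w=np.linalg.svd(Q-m,full_matrices=False)[2][2]; w*=np.sign(w[2]); print('refined',w,m,np.degrees(np.arccos(w[2])),np.degrees(np.arctan2(-w[1],-w[0])),len(Q))
h=(P-m)@w
top=(h>33)&(h<42); Q=P[top]; print('bartop h',np.median(h[top]),len(Q),'mean',Q.mean(0))
q=Q-Q.mean(0); V=np.linalg.svd(q,full_matrices=False)[2]; print('bar dir',V[0]); 
pr=q@V[0]; print('ext',pr.min(),pr.max()); pr=q@V[1];print(pr.min(),pr.max())
disc=(h>4)&(h<10); Q=P[disc]; print('disc',Q.mean(0),len(Q))
E
```

```text
[[582.8 303.2  59.6]
 [637.5 313.9  86.6]
 [679.7 226.7  81.2]
 [635.2 204.9  57.9]
 [707.6 237.7  95.4]
 [615.2 332.1  79.9]
 [662.1 199.   68.1]]
n [-0.37363691 -0.2186886   0.90142707] [-0.36278368  1.14785481 -0.33092418  0.04352168 -0.41476112 -0.5228207
  0.43991319] lean 25.653712503867855 az 30.340314847835447
refined [-0.37176119 -0.21692968  0.9026268 ] [656.69297487 272.78399853  83.62679644] 25.494474808785974 30.264369631548504 36331
bartop h 37.5210698228812 2150 mean [637.34433942 265.76733059 115.33666345]
bar dir [-0.43069859 -0.8252887  -0.36523593]
ext -27.86646470155927 33.00589274014225
-7.747752304249829 8.680885118167255
disc [629.66153406 265.16893594  78.14367923] 3899
```

View pics/k1c.png

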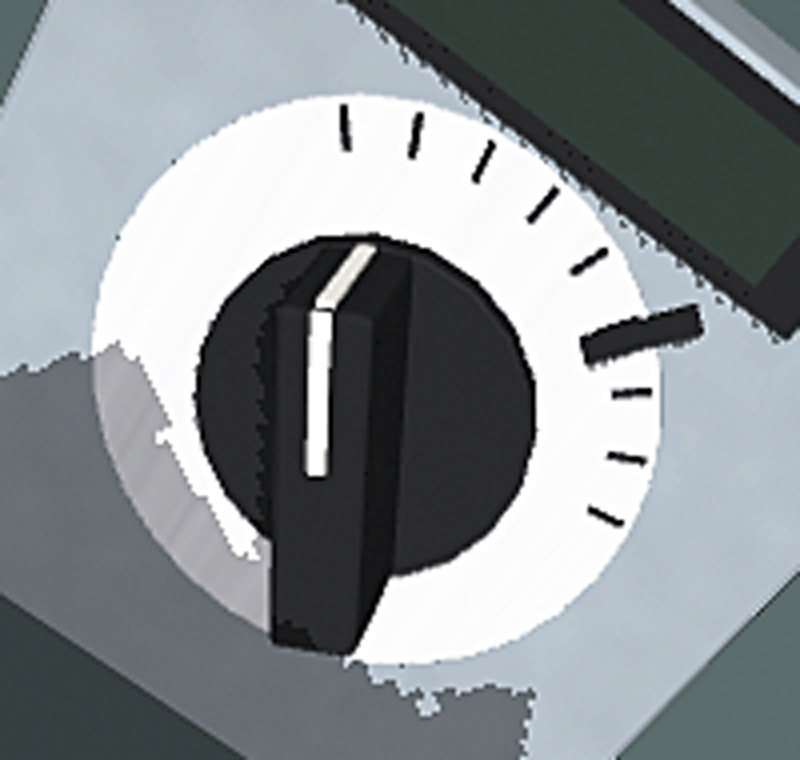

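```bash
python3 - <<'E'
from h import *
D=load('k1')
n=np.array([-.372,-.217,.9026]);m=np.array([656.69,272.78,83.63])
def pl(u,v):
    a=world('k1',u,v,0);b=world('k1',u,v,100);t=((m-a)@n)/((b-a)@n);return a+t*(b-a)
c=pl(230+376/4-.4,10+378/4-.4); print('dial c',c, c+30*n)
mk=pl(230+640/4-.4,10+335/4-.4)-c
xs=np.array([.864,.503,0]);l=np.array([-.503,.864,0]);u=np.cross(l,n); print(u, 'mark theta',np.arctan2(mk@l,mk@u))
e=world('k1',230+320/4,10+305/4); f=world('k1',230+316/4,10+470/4); print('line',e,f,(e-c)@l,(e-c)@u,np.arctan2((e-c)@l,(e-c)@u),np.arctan2((e-f)@l,(e-f)@u))
E
python3 -m pendant '[[[-0.3,0.015,0.03,-0.01,-2.4],[-0.3,0.026,0.056,-0.03,-2.4],[-0.3,0.026,0.056,-0.07,-2.4],[-0.3,0.026,0.056,-0.1,-2.4],[-0.3,0.026,0.056,-0.1,-2.4],[-0.3,0.026,0.056,-0.1,-2.4],[-0.3,0.026,0.056,-0.1,-2.4]]]' 25
python3 - <<'E'
from h import *
snap('wrist','k2')
E
```

```text
dial c [652.34541398 275.24245017  82.43142443] [641.18541398 268.73245017 109.50942443]
[0.7798464 0.4540078 0.430559 ] mark theta -0.7599766911219025
line [648.42250973 288.69867997 124.29938912] [637.21369308 266.72566921 117.02759659] 13.599403374182932 21.076599543078515 0.5730196502761891 0.5483856017294392
time_s: 13.85
eef_pos: [640.2, 265.6, 152.5]
ee_rot: [-0.001, 0.971, -0.239, 0.002]
force: [0.1, 0.1, 1.2]
grip_width: 0.649
k2 13.85 [640.2 265.6 152.5] [-9.000e-04  9.710e-01 -2.391e-01  1.800e-03]
```

View pics/k2.png

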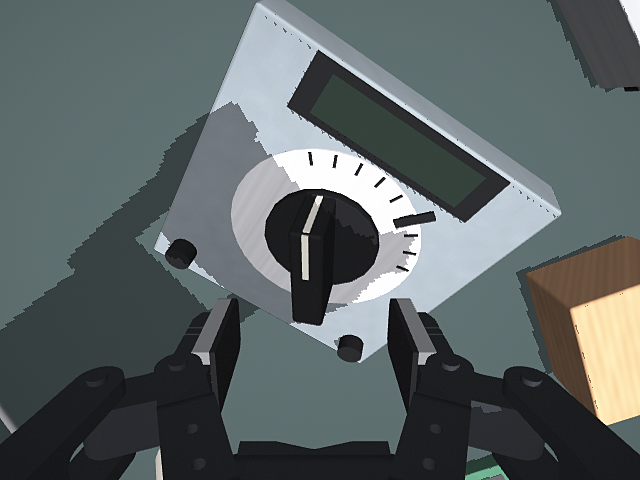

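```bash
python3 - <<'E'
from h import *
crop('k2',230,140,200,190,4,'k2c')
D=load('k2');c=vision.camera_info('wrist');f=240/np.tan(np.radians(c['fov_y'])/2)
H=np.array(c['hand_eye']);T=q2R(D['q'])
v,u=np.mgrid[0:340,240:390]; d=D['d'][0:340,240:390]
ray=np.stack([(u-c['cx'])/f,(v-c['cy'])/f,np.ones_like(u,float)],-1)*d[...,None]
P=(ray@H[:3,:3].T+H[:3,3])@T.T+D['pos']
ok=(v<290)&(v>160)&(u>250)
n=np.array([-.372,-.217,.9026]);m=np.array([656.69,272.78,83.63])
s=((P-m)@n); sel=ok&(np.abs(s)<3); Q=P[sel]; m=Q.mean(0); w=np.linalg.svd(Q-m,full_matrices=False)[2][2]; w*=np.sign(w[2]); print(w,len(Q)); 
n=w; h=(P-m)@n
rad=np.linalg.norm(P-np.array([637,265,115]),axis=-1)<45
top=(h>34)&(h<42)&rad&(d>0); Q=P[top]; print(len(Q),np.median(h[top]))
r=cv2.minAreaRect((np.stack([ (Q-m)@np.array([-.503,.864,0]), (Q-m)@np.cross([-.503,.864,0],n)],-1)).astype(np.float32)); print(r)
l=np.array([-.503,.864,0]);uu=np.cross(l,n)
cc=m+r[0][0]*l+r[0][1]*uu+n*np.median(h[top]); print('bar top centre',cc,'grip pt',cc-8*n)
E
```

```text
[-0.37013143 -0.21391522  0.90401494] 9169
3032 36.76356754342277
((-8.926690101623535, -10.504379272460938), (61.74595642089844, 16.220983505249023), 60.33210372924805)
bar top centre [635.22920225 263.47000649 114.09045495] grip pt [638.19025368 265.18132824 106.85833547]
```

View pics/k2c.png

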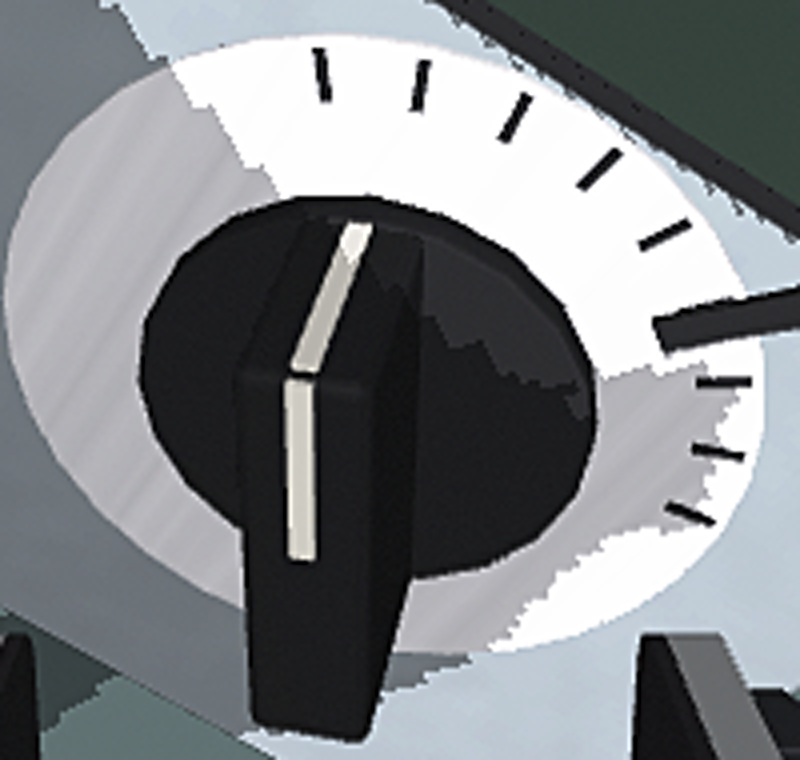

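```bash
python3 -m pendant '[[[-0.3,-0.001,0,-0.03,0],[-0.3,-0.0015,0,-0.055,0],[-0.3,-0.0015,0,-0.057,0],[-0.3,-0.0015,0,-0.057,0],[0.2,-0.0015,0,-0.057,0],[0.6,-0.0015,0,-0.057,0],[1,-0.0015,0,-0.057,0],[1,-0.0015,0,-0.057,0],[1,-0.0015,0,-0.057,0],[1,-0.0015,0,-0.057,0]]]' 25
python3 - <<'E'
from h import *
snap('wrist','k3')
s=monitor.sense();print(s['wrist_torque'],s['force'])
E
```

```text
time_s: 14.9
eef_pos: [639.1, 265.8, 94.7]
ee_rot: [-0.001, 0.971, -0.239, 0.002]
force: [5.0, -2.5, 5.9]
grip_width: 0.219
k3 14.9 [639.1 265.8  94.7] [-7.000e-04  9.711e-01 -2.389e-01  2.300e-03]
[-0.53038129 -0.99685133 -0.115161  ] [ 3.04058694 -1.81721095  5.88040263]
```

View pics/k3.png

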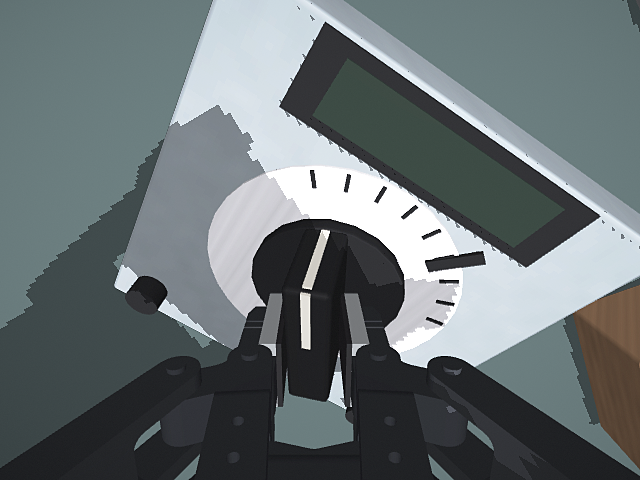

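```bash
python3 -m pendant '[[[1,0,0,0,-6],[1,0,0,0,-12],[1,0,0,0,-18],[1,0,0,0,-24],[1,0,0,0,-30],[1,0,0,0,-36],[1,0,0,0,-36]]]' 25
python3 - <<'E'
from h import *
snap('wrist','k4')
s=monitor.sense();print(s['wrist_torque'],s['force'])
E
```

```text
time_s: 15.65
eef_pos: [638.4, 266.1, 94.2]
ee_rot: [-0.001, 0.849, -0.528, 0.001]
force: [3.6, -1.7, 5.3]
grip_width: 0.181
k4 15.65 [638.4 266.1  94.2] [-0.0011  0.8493 -0.5279  0.001 ]
[ 0.06948114 -0.52885742  0.10963515] [ 3.28374941 -2.48467542  5.45899193]
```

View pics/k4.png

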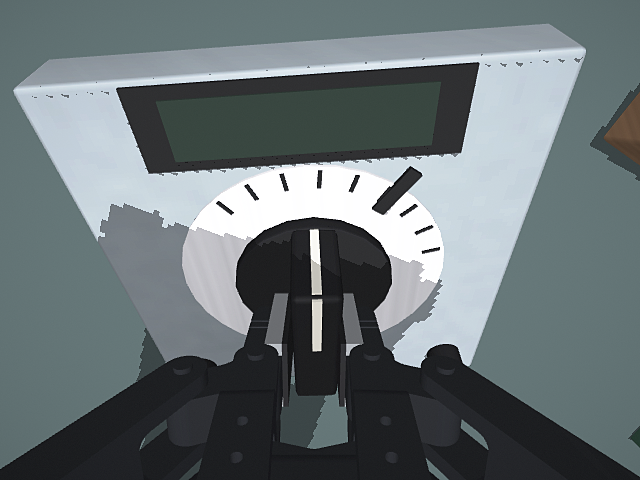

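Turning follows well: the pointer (315,260) now stands nearly straight up, with the thick mark at (398,190). Completing the turn.

```bash
python3 -m pendant '[[[1,0,0,0,-6],[1,0,0,0,-12],[1,0,0,0,-18],[1,0,0,0,-24],[1,0,0,0,-30],[1,0,0,0,-36],[1,0,0,0,-36],[1,0,0,0,-36],[1,0,0,0,-36]]]' 25
python3 - <<'E'
from h import *
snap('wrist','k5')
s=monitor.sense();print(s['wrist_torque'],s['force'],s['joints'])
E
```

```text
time_s: 16.6
eef_pos: [637.6, 268.1, 95.1]
ee_rot: [0.002, -0.646, 0.763, 0.001]
force: [-2.7, 1.5, 11.7]
grip_width: 0.182
k5 16.6 [637.6 268.1  95.1] [ 0.0022 -0.6464  0.763   0.0012]
[2.47357849 0.71011346 0.90527219] [-2.73993202  1.44487625 13.04401714] [0.22745081 0.79698438 1.08159362 0.00444572 1.26023709 1.96196914]
```

View pics/k5.png

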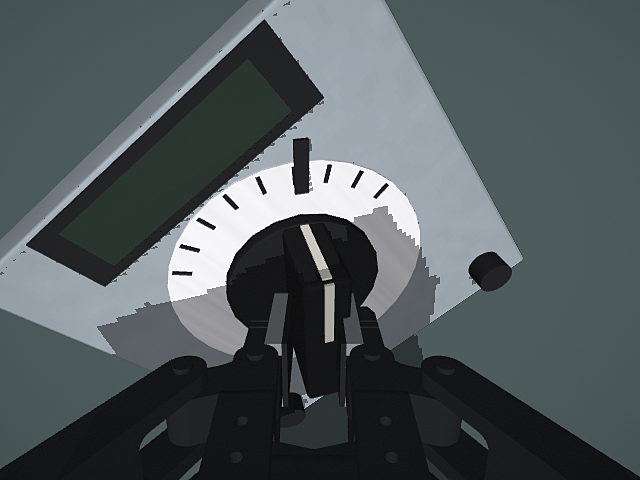

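```bash
cat > kn.py <<'E'
from h import *
n=np.array([-.371,-.2155,.9033]);n/=np.linalg.norm(n);l=np.array([-.503,.864,0]);u=np.cross(l,n)
def th(fn,a,b):
    A=world(fn,*a);B=world(fn,*b); d=B-A; return np.round(A,1),np.round(B,1),np.arctan2(d@l,d@u)
def hh(fn,a):
    c=np.array([652,273.5,81.5]); return (world(fn,*a)-c)@n
E
python3 - <<'E'
from kn import *
crop('k5',220,130,200,220,3.5,'k5c')
print(th('k5',(330,335),(328.5,290))) ; print(th('k1',(309,125),(310,88)),'k1 ref')
for f,q in (('k1',(345,140)),('k5',(240,180)),('k5',(350,200)),('k5',(180,320)),('k5',(329,320))): print(f,hh(f,q),world(f,*q))
E
```

```text
(array([641.5, 261.8, 116.9]), array([661.2, 259.4, 124.8]), np.float64(-0.5950029509548107))
(array([637.6, 268.4, 116.9]), array([647.7, 288.1, 125.4]), np.float64(0.5253754820102712)) k1 ref
k1 6.805821424434134 [655.53096008 246.48077137  84.03877252]
k5 0.8586219253886895 [694.33778865 282.97986998 102.10098228]
k5 0.8978451839075108 [678.21676573 247.66699567  87.09865744]
k5 0.38749162722626984 [641.0611617  321.8316488   88.96668788]
k5 38.662468033504446 [648.66460919 261.08875575 119.97120138]
```

View pics/k5c.png

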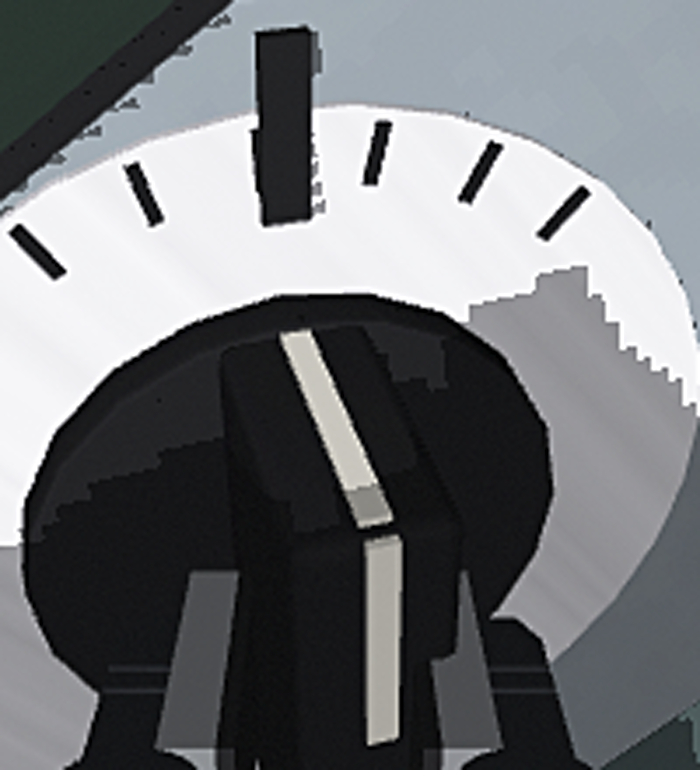

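```bash
python3 -m pendant '[[[1,0,0,0,-2],[1,0,0,0,-3.5],[1,0,0,0,-3.5],[1,0,0,0,-3.5]]]' 25
python3 - <<'E'
from kn import *
snap('wrist','k6'); crop('k6',220,130,200,220,3.5,'k6c')
E
```

```text
time_s: 17.05
eef_pos: [637.6, 268.4, 95.2]
ee_rot: [0.002, -0.623, 0.782, 0.002]
force: [-2.3, 2.4, 12.0]
grip_width: 0.182
k6 17.05 [637.6 268.4  95.2] [ 0.0024 -0.6229  0.7823  0.0015]
```

View pics/k6c.png

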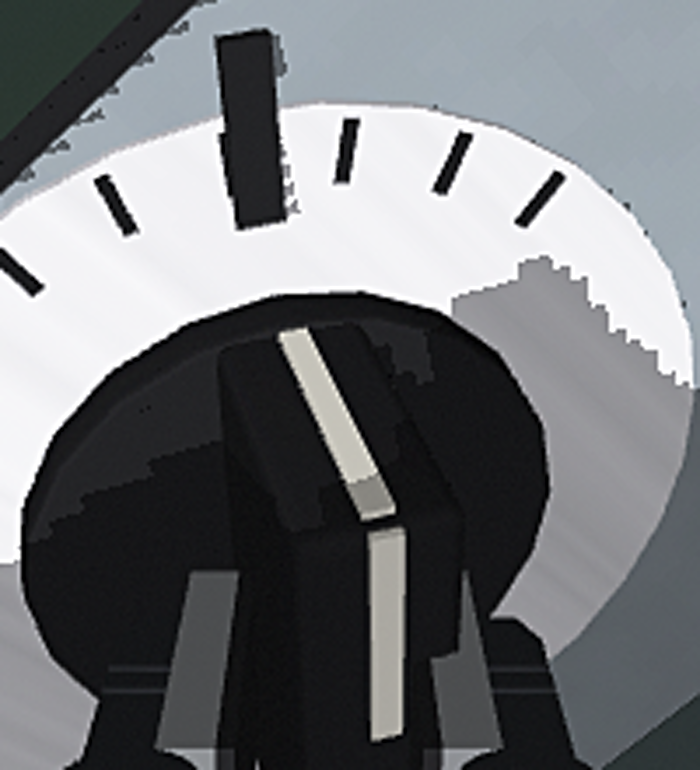

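```bash
python3 - <<'E'
from kn import *
X=lambda x,y:(220+x/3.5-.4,130+y/3.5-.4)
print(th('k6',X(386,735),X(387,560)))
c0=np.array([651.5,272.8,80.9])
def onp(fn,uv,h):
    m=c0+h*n;a=world(fn,*uv,0);b=world(fn,*uv,100);t=((m-a)@n)/((b-a)@n);return a+t*(b-a)
K=lambda x,y:(230+x/4-.4,10+y/4-.4)
marks6=dict(a=(357-12,120+30),thick=(250,130),c=(453,163),b=(116,205))
# axis centre by circle fit of dial outline in k1
pts=[K(*p) for p in ((92,350),(118,237),(175,160),(270,107),(376,95),(498,130),(655,330),(661,390),(640,490),(580,590),(480,650),(400,663))]
Q=np.array([onp('k1',p,1) for p in pts]); A=np.c_[(Q-c0)@l,(Q-c0)@u]
s=np.linalg.lstsq(np.c_[2*A,np.ones(len(A))],(A**2).sum(1),rcond=None)[0]; print('centre',s[:2],'r',np.sqrt(s[2]+s[0]**2+s[1]**2), np.round(np.hypot(*(A-s[:2]).T),1))
C=c0+s[0]*l+s[1]*u; print(C, C+30*n)
for nm,uv,f in (('thick k1',K(640,335),'k1'),('thick k6',X(248,130),'k6')):
    d=onp(f,uv,1)-C; print(nm,np.arctan2(d@l,d@u))
d=onp('k6',X(294,332),7)-C; print('ptr base',np.arctan2(d@l,d@u),np.linalg.norm(d))
d=onp('k6',X(387,530),38)-C; print('ptr top end',np.arctan2(d@l,d@u))
d=onp('k1',K(370,247),7)-C; print('k1 ptr base',np.arctan2(d@l,d@u))
E
```

```text
(array([639.2, 262.3, 116.6]), array([660.2, 257.9, 123.8]), np.float64(-0.6899223017165049))
centre [ 0.70603286 -3.19137404] r 52.00134263641814 [52.  52.  52.  51.8 51.9 52.3 52.6 52.2 51.1 51.8 52.1 52.4]
[648.6541938  271.96000331  79.53111242] [637.52437265 265.4951072  106.62967695]
thick k1 -0.6610239707086402
thick k6 -0.6601073217996761
ptr base -0.7157768391977374 31.115854559951003
ptr top end -0.7003733487487674
k1 ptr base 0.49892945172146863
```

```bash
python3 -m pendant '[[[1,0,0,0,1],[1,0,0,0,2],[1,0,0,0,2],[1,0,0,0,2]]]' 60
python3 -m pendant '[[[1,-0.0011,-0.0006,0.0027,0],[1,-0.0022,-0.0013,0.0054,0],[1,-0.0033,-0.0019,0.0081,0],[1,-0.0044,-0.0026,0.0108,0],[1,-0.0056,-0.0032,0.0136,0],[1,-0.0056,-0.0032,0.0136,0],[1,-0.0056,-0.0032,0.0136,0]]]' 60
python3 - <<'E'
from kn import *
snap('wrist','k7'); crop('k7',220,130,200,220,3.5,'k7c')
E
```

```text
time_s: 17.5
eef_pos: [637.6, 268.2, 95.2]
ee_rot: [0.002, -0.636, 0.771, 0.001]
force: [-3.3, 1.6, 11.5]
grip_width: 0.183
time_s: 18.2
eef_pos: [632.6, 264.7, 107.1]
ee_rot: [0.002, -0.636, 0.772, 0.001]
force: [5.7, 5.6, 1.6]
grip_width: 0.182
k7 18.2 [632.6 264.7 107.1] [ 0.0025 -0.6361  0.7716  0.0008]
```

View pics/k7c.png

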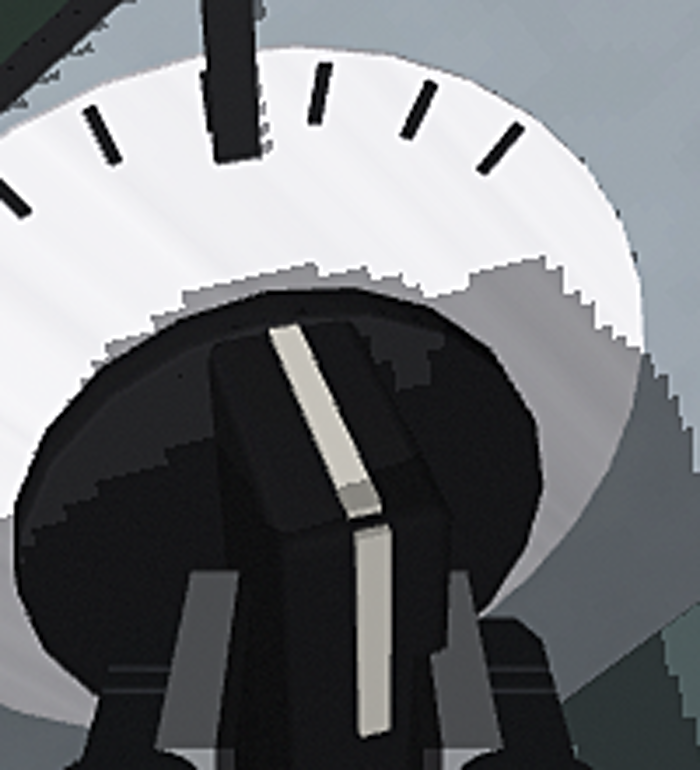

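```bash
python3 -m pendant '[[[1,-0.001,-0.0006,0.0025,0],[1,-0.0015,-0.0009,0.0036,0],[1,-0.0015,-0.0009,0.0036,0],[1,-0.0015,-0.0009,0.0036,0]]]' 60
python3 - <<'E'
from kn import *
snap('wrist','k8')
X=lambda x,y:(220+x/3.5-.4,130+y/3.5-.4)
for f in('k6','k7','k8'): print(hh(f,X(385,700)),hh(f,X(375,600)), monitor.sense()['force'])
print(th('k7',X(374,730),X(373,560)),th('k8',X(374,730),X(373,560)))
E
```

```text
time_s: 18.65
eef_pos: [631.7, 264.2, 108.8]
ee_rot: [0.003, -0.636, 0.772, 0.001]
force: [16.1, 9.8, -11.3]
grip_width: 0.183
k8 18.65 [631.7 264.2 108.8] [ 0.0033 -0.636   0.7717  0.0009]
38.767396618612715 38.28767034074834 [ 15.67661201   9.33281604 -12.16641463]
51.0159547510042 51.025449722822586 [ 15.67661201   9.33281604 -12.16641463]
52.75269501587739 52.77063983823699 [ 15.67661201   9.33281604 -12.16641463]
(array([634.4, 259.8, 127.5]), array([655.5, 256.2, 135.4]), np.float64(-0.6466378471559433)) (array([633.7, 259.3, 129.3]), array([654.7, 255.6, 137.2]), np.float64(-0.6475450161652453))
```

View pics/k8.png

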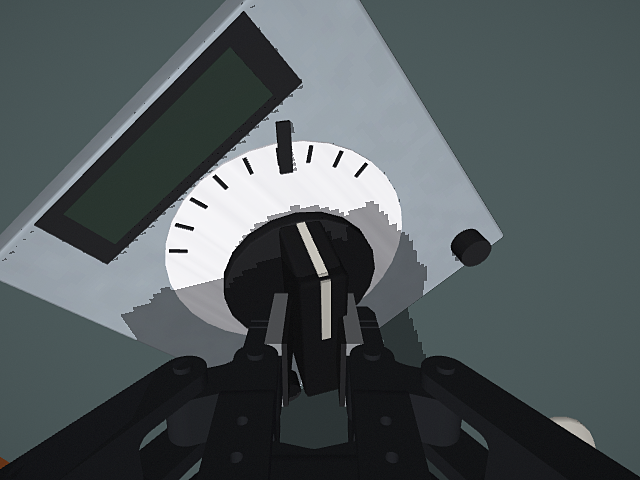

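```bash
python3 -m pendant '[[[1,0.0006,0.0004,-0.0016,0],[1,0.0006,0.0004,-0.0016,0],[0.5,0.0006,0.0004,-0.0016,0],[0.2,0.0006,0.0004,-0.0016,0],[-0.2,0.0006,0.0004,-0.0016,0],[-0.3,0.0006,0.0004,-0.0016,0],[-0.3,0.0006,0.0004,-0.0016,0],[-0.3,0.0006,0.0004,0.03,0],[-0.3,0.0006,0.0004,0.07,0],[-0.3,-0.04,0.0004,0.11,0],[-0.3,-0.08,0.0004,0.12,0],[-0.3,-0.08,0.0004,0.12,0],[-0.3,-0.08,0.0004,0.12,0]]]' 40
python3 - <<'E'
from kn import *
snap('wrist','k9');snap('top','t9');crop('k9',200,0,240,230,3.2,'k9c')
print(monitor.sense()['force'])
crop('t9',330,130,170,120,4.7,'t9c')
E
```

```text
time_s: 20.0
eef_pos: [550.2, 262.5, 230.7]
ee_rot: [0.0, -0.635, 0.772, -0.0]
force: [0.6, -0.2, -0.5]
grip_width: 0.651
k9 20.0 [550.2 262.5 230.7] [ 5.000e-04 -6.355e-01  7.721e-01 -3.000e-04]
t9 20.05 [550.8 262.3 230. ] [ 1.000e-04 -6.353e-01  7.723e-01 -1.000e-04]
[0.56251387 0.45107878 0.28419947]
```

View pics/k9c.png

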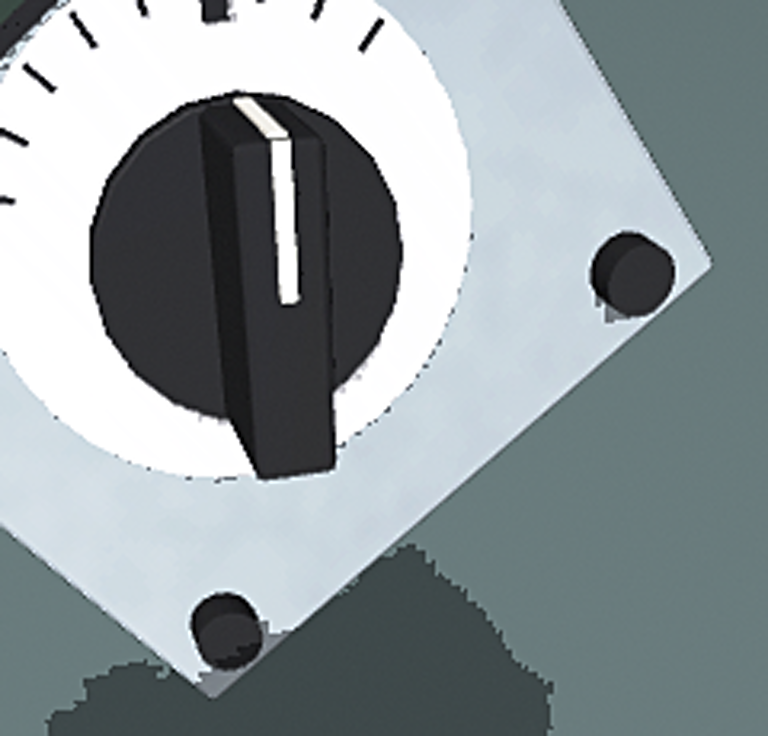

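View pics/t9c.png

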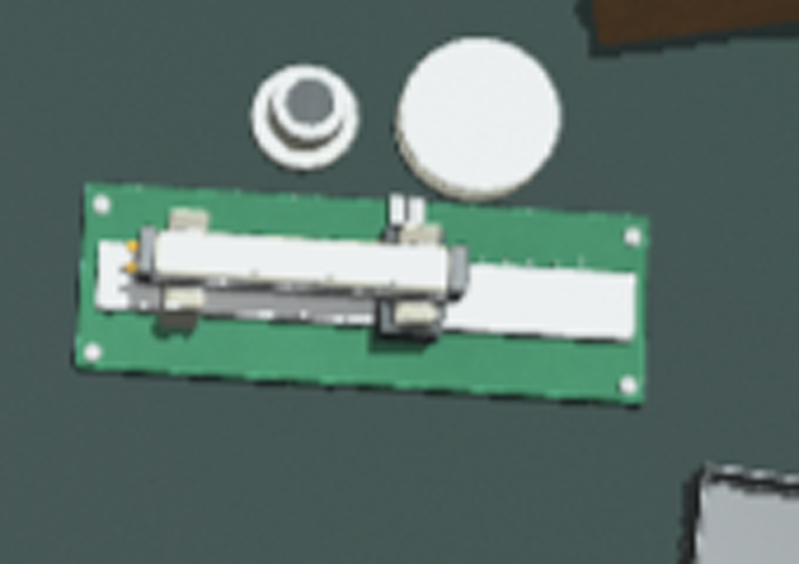

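View pics/t9.png

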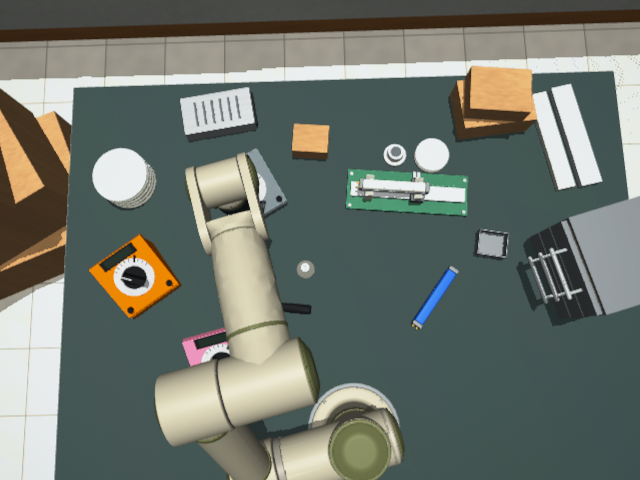

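The knob and lamp look right; checking the knob angle and extension after release.

```bash
python3 - <<'E'
from kn import *
X=lambda x,y:(200+x/3.2-.4,y/3.2-.4)
print(th('k9',X(289,295),X(282,150)),hh('k9',X(289,280)),hh('k9',X(300,400)),'disc',hh('k9',X(370,250)),'face',hh('k9',X(430,250)))
E
```

```text
(array([634.5, 259.4, 129.7]), array([656.3, 255.4, 137.6]), np.float64(-0.6580232767847557)) 52.97402477517936 52.3213904796373 disc 21.51151751896517 face 1.7105436859246037
```

```bash
python3 -c "
from rig import order
print(order.finish_job())"
```

```text
the job is handed in; nothing more can be done
None
```

The lamp test board is ready and I handed the job in at about 20 s of the 70 s allowed. No verdict was reported.

- **Sliding holder:** I moved it to the mark in three short pushes. The last close view puts the pointer about 0.1 mm short of the line, and earlier views gave 0.3 to 0.6 mm short; it never went past the mark.
- **Lamp bar:** It lies white side up in both holders and I have let go of it. It is level to under 1 mm, with its underside about 51.6 mm above the counter. The final top picture still shows it seated.
- **Knob:** I gripped it with the tool vertical, because the moves cannot tilt the tool to the slope. I turned it slightly past the mark, to about 1.35, while it was still pushed in. Then I turned it back, pulled it to its stop, and released it. Afterwards it measured about 1.30 to 1.31 rad and about 14 mm out.
- **Other things on the counter:** The gripper is well clear with near-zero force. None of the loose items visible in the final top picture had visibly moved. The arm partly hides the screwdriver there, and I did not measure their positions.

No final check failed. Along the way, two knob-axis estimates differed by about 3 mm, and I went with the bar's measured outline. A later fit to the dial agreed with it to about 1 mm.

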